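# Set up the bench chuck and lay the holders away

## Robot

A 6-joint arm with a two-finger parallel gripper is mounted at the origin on the work surface. World frame = base frame: x ahead of the robot, y to its left, z up, the work surface at z = 0. Lengths are in mm, angles in rad, forces in N, time in s.
With the tool pointing down it reaches from about 350 to 775 mm from the base axis. Payload 7.3 kg.
Tool frame: the origin (TCP) lies on the centre line of the jaws, within the pads' length; the fingertips stand 17 mm ahead of it and the grasp point (between the pads) lies 2 mm behind it; z points along the fingers, y is the line along which they close (so a half turn about z gives the same grasp; the last joint's range is limited). The gripper opens to 92 mm and grips with 3 to 60 N. Pads are 19 mm wide; open, the fingers measure 130 mm over their backs; the gripper's body (75 mm by 190 mm) begins 47 mm behind the grasp point.
Start: joints at [1.024, 0.342, 1.524, -0, 1.275, -0.146], TCP at [204.82, 483.42, 216.241] pointing down, gripper open.
Joint ranges: [-2.53, 2.53], [-0.77, 2.02], [0.04, 2.7], [-1, 4.14], [0.28, 2.66], [-3.11, 3.11]. Speed limits (rad/s): [2.57, 2.57, 3.14, 3.14, 3.14, 3.14].

## Interface

Orientations are given as [roll, pitch, yaw] about the fixed x, y, z axes, in that order (R = Rz(yaw) Ry(pitch) Rx(roll)).
In Python, from plant import bot gives the robot as it stands. The module is installed in compiled form; this text tells all that it offers.
- The arm moves only by the shell command python3 -m pendant 'ROWS'. ROWS is JSON, a list of rows, each a list of 3 entries, a list of its own where there are three numbers: the shift along the world's x, y, z as a fraction of full scale, then the turn, a rotation vector about the world's x, y, z as a fraction of full scale, then the opening, from -1 (shut) to 1 (fully open), so that 0 is half open. In form: [[[tx, ty, tz], [rx, ry, rz], claw], ...]. A call has exactly 10 rows; each row shifts and turns the commanded pose from where the row before left it; what a row does not reach is not made up. Full scale, the value 1, is 30 mm for a shift and 0.12 rad for a turn. A row lasts 1/12 s, in which the tool goes at most 41.7 mm and 7.16 degrees, less where a joint would pass 70% of its speed; a pose out of reach is approached as far as the arm can. A call with a number of a shift or a turn outside -1 to 1 is refused whole. A call with a gripper value outside its range is refused whole. The fingers move at their own pace and stop on an object; the grip force is fixed at half the most. Time passes only in rows, so rows that do not move let the fingers close, or fill a call up. It gives the time, the measured TCP pose, the force, the opening and the grip force at its end, in the units of the state.
- bot.get_obs(): the state, without advancing time (a new reading comes with each control period).
- bot.capture(name): name is "scene" or "side" or "wrist"; returns the picture (400x640x3 uint8, blue, green, red); there is no depth.
- bot.camera_params(name): a dict with "fovy" (degrees; the focal length in pixels is half the picture's height over the tangent of half this angle, whatever the lens; pixels are square), "cx", "cy" (the principal point, pixels), "distortion" ([k1, k2, p1, p2, k3] as OpenCV has them; the pictures are not rectified), "camera_from_world" (4x4, takes a point from world to camera coordinates). Camera axes: x right, y down, z forward; pixel columns grow to the right and rows downward; lengths in mm; the calibration is good to about 2 mm. A picture is of the moment at which its call begins: read the wrist's pose just before it. camera_params takes no time and is no camera call; for the wrist camera it gives the pose at the moment of the call.
- bot.close_job(): hands the job in; it is judged then, once.
The state is a dict: "time": time; "joint_positions": joint angles; "dq": joint speeds; "tau": joint torques, N m; "tool_pos": TCP position; "tcp_rot": TCP orientation; "contact_force": force on the tool from outside, world axes, zero at the start; "moment": the same for the moment, N m; "grip_width": finger opening in mm; "finger_force": force on a finger pad.
Only numpy, scipy, OpenCV 4.12 (cv2) and the standard library are available. Lean on these libraries where they do the work, as an engineer would, in place of code of your own. Each camera call takes 0.05 s, during which the arm holds its last target. There are 200 camera calls.

## Task

Turn the sleeve of the bench chuck to open its jaws fully, stand the step drill in it shank down, and turn the sleeve back until all three jaws firmly grip the drill upright. Also lay every collet holder on the bench on its side in the saw-tooth cradle, one to a groove, with its shank resting across both rails. Do not disturb the circuit board on its stand.

Things in the scene. Friction and masses are not known exactly. Their poses are not given: they have to be found in the camera images.
- step_drill: loose, stands on the bench: steel shank 20 mm in diameter, 68 mm long; dark collar 29 mm in diameter at 68 to 75 mm above the foot; brass-coloured steps 22 mm in diameter at 75 to 95 mm and 16 mm at 95 to 105 mm; small point to 115 mm. 0.18 kg. Origin: centre of the foot (end of the shank), z along the axis towards the point
- holderA: loose steel collet holder, stands on the bench: round shank 20 mm in diameter and 85 mm long, with a round dark nut 28 mm in diameter and 30 mm long on its upper end; 115 mm long, 0.17 kg, centre of mass 55 mm from the foot. Origin: centre of the foot (free end of the shank), z along the axis towards the nut. May be absent
- holderB: loose steel collet holder, stands on the bench: round shank 20 mm in diameter and 85 mm long, with a round dark nut 28 mm in diameter and 30 mm long on its upper end; 115 mm long, 0.17 kg, centre of mass 55 mm from the foot. Origin: centre of the foot (free end of the shank), z along the axis towards the nut. May be absent
- holderC: loose steel collet holder, stands on the bench: round shank 20 mm in diameter and 85 mm long, with a round dark nut 28 mm in diameter and 30 mm long on its upper end; 115 mm long, 0.17 kg, centre of mass 55 mm from the foot. Origin: centre of the foot (free end of the shank), z along the axis towards the nut. May be absent
- holderA_mid (a point): point on the axis of holderA, 39 mm from its foot; belongs midway between the two cradle rails
- holderB_mid (a point): point on the axis of holderB, 39 mm from its foot; belongs midway between the two cradle rails
- holderC_mid (a point): point on the axis of holderC, 39 mm from its foot; belongs midway between the two cradle rails
- cradle: loose plywood cradle, 0.9 kg, base 72 (x) by 190 (y) by 10 mm. Two upright saw-tooth rails 8 mm thick run along y at x = -27 and +27 mm; their 45 degree V grooves run along x at y = -50, 0 and +50 mm: bottoms 27 mm, peaks 52 mm high. Origin: centre of underside, z up. A 20 mm shank in a groove has its axis 41 mm high; with holder mid at x = 0 the nut overhangs either end, only the bench below
- chuck: fixed bench chuck, axis vertical, mouth up, on a 120 mm square foot plate 14 mm thick. Origin at the centre of the underside; z up. Turning sleeve of 84 mm diameter from 50 to 80 mm height; the jaws stand up to 92 mm
- chuck_floor (a point): centre of the flat floor inside the chuck, 45 mm above the bench, where the foot of the drill stands; z up. With the jaws fully open there is a 32 mm wide round passage between them, and a drill set down there stands by itself
- sleeve (a joint): angle of the chuck sleeve, rad: 0 = jaws fully open, 2.0 = shut on nothing; grows as it turns clockwise seen from above. Moves three jaws together, 4 mm inwards per rad; they touch a 20 mm shank at 1.5; turned 0.2 to 0.3 beyond they grip firmly and it springs back to about 1.59. Stiff (4 to 5 N at a post, more as jaws bite); stays put. Starts nearly shut
- postA_top (a point): top of one of the two upright round posts on the sleeve, 14 mm in diameter, 50 mm tall (72 to 122 mm above the bench), on arms of 70 mm radius about the chuck axis; the point turns with the sleeve
- postB_top (a point): top of the other post, opposite the first
- jaw0: one of the three chuck jaws, a steel block 14 mm wide and 44 mm tall (48 to 92 mm above the bench) that slides radially. Origin on the chuck axis when open, at 48 mm height
- jaw1: one of the three chuck jaws, a steel block 14 mm wide and 44 mm tall (48 to 92 mm above the bench) that slides radially. Origin on the chuck axis when open, at 48 mm height
- jaw2: one of the three chuck jaws, a steel block 14 mm wide and 44 mm tall (48 to 92 mm above the bench) that slides radially. Origin on the chuck axis when open, at 48 mm height
- circuit_board: bystander: green board 80 mm wide upright on a black stand, 72 mm tall. Origin at the centre of the underside; must not be moved

How it is judged (in metres and radians):
On the way, in this order (a step that is already met when the one before it is completed fails the run):
1. the chuck is opened fully (value of joint sleeve below 0.3 rad), for 0.2 s.
2. the step drill stands shank down on the floor of the chuck (z of step_drill in the frame of chuck_floor between -0.004 and 0.006 m and horizontal distance between step_drill and chuck_floor below 0.012 m and angle between step_drill's own z axis and vertical below 0.25 rad), for 0.2 s.
3. all three jaws grip the drill, upright (horizontal distance between step_drill and chuck_floor below 0.008 m and z of step_drill in the frame of chuck_floor between -0.004 and 0.006 m and angle between step_drill's own z axis and vertical below 0.06 rad and contact force between each of jaw0, jaw1, jaw2 and step_drill above 4 N), for 0.2 s.
At the end, for the whole second after the job is handed in: Drill on the chuck floor (foot within 8 mm of the axis and 6 mm of the floor, lean under 0.06 rad), each jaw pressing it with over 4 N; each present holder at rest in a groove of the level cradle (axis 35 to 47 mm up), mid within 18 mm of the middle, along the groove within 0.12 rad (all of step 3 and angle between cradle's own z axis and vertical below 0.06 rad and x of holderA_mid in the frame of cradle between -0.018 and 0.018 m and y of holderA_mid in the frame of cradle between -0.065 and 0.065 m and z of holderA_mid in the frame of cradle between 0.035 and 0.047 m and angle between the z axis of each of holderA, holderB, holderC and the x axis of cradle, either way round below 0.12 rad and linear speed of each of holderA, holderB, holderC below 0.02 m/s and x of holderB_mid in the frame of cradle between -0.018 and 0.018 m and y of holderB_mid in the frame of cradle between -0.065 and 0.065 m and z of holderB_mid in the frame of cradle between 0.035 and 0.047 m and x of holderC_mid in the frame of cradle between -0.018 and 0.018 m and y of holderC_mid in the frame of cradle between -0.065 and 0.065 m and z of holderC_mid in the frame of cradle between 0.035 and 0.047 m); the robot touches nothing.
It fails at once if the circuit board is moved more than 3 cm (distance of circuit_board from where it was at the start of the episode above 0.03 m).
Of holderA, holderB, holderC only 2 to 3 are there at a start; the rules pass over those that are not, and their reading is None.
At some moment in a run one of cradle, holderA, holderB, holderC may be knocked a few centimetres aside while the robot is not near it.
It also fails if it takes over 200 s, if anything falls off the work surface, if the arm or the gripper's body presses on something with over 40 N, if the wrist force passes 120 N, or if a joint passes its speed limit or range.

## Working session

There is one attempt and no reset: what is moved stays moved. The work goes in short steps, Python scripts to look and compute and a shell command to move; the robot and the scene stay as the last step left them, time stands still between calls to the robot, and variables do not carry over. Pictures are saved under pics/ and viewed, at most 14 in all, crops included, and the job is handed in when it is done.

```bash
mkdir -p pics; ls
cat > h.py <<'E'
import numpy as np, cv2, json
from plant import bot
def K(p):
    f=200/np.tan(np.radians(p["fovy"])/2); return np.array([[f,0,p["cx"]],[0,f,p["cy"]],[0,0,1.]])
def snap(n,fn):
    p=bot.camera_params(n); im=bot.capture(n); cv2.imwrite(f"pics/{fn}.png",im)
    p={k:np.asarray(v).tolist() for k,v in p.items()}
    json.dump(p,open(f"pics/{fn}.json","w")); return im
def par(fn):
    p=json.load(open(f"pics/{fn}.json")); return p,np.array(p["camera_from_world"]),np.array(p["distortion"])
def at(fn,uv,z):
    "pixel -> world point on plane of height z"
    p,T,d=par(fn); q=cv2.undistortPoints(np.array([[uv]],float),K(p),d)[0,0]
    R,t=T[:3,:3],T[:3,3]; c=-R.T@t; r=R.T@np.array([q[0],q[1],1]); return c+r*(z-c[2])/r[2]
def px(fn,P):
    p,T,d=par(fn); R,t=T[:3,:3],T[:3,3]
    return cv2.projectPoints(np.atleast_2d(np.array(P,float)),cv2.Rodrigues(R)[0],t,K(p),d)[0][:,0]
def crop(fn,x0,y0,x1,y1,s,out):
    im=cv2.imread(f"pics/{fn}.png")[y0:y1,x0:x1]; cv2.imwrite(f"pics/{out}.png",cv2.resize(im,None,fx=s,fy=s,interpolation=cv2.INTER_CUBIC))
E
python3 - <<'E'
from h import *
for n in ("scene","side","wrist"):
    snap(n,n+"0"); p,T,d=par(n+"0"); print(n,(-T[:3,:3].T@T[:3,3]).round(),T[2,:3].round(2),p["fovy"],d)
o=bot.get_obs(); print({k:np.round(v,3).tolist() for k,v in o.items()})
E
```

```text
pics
scene [1006.  341.  755.] [-0.49 -0.4  -0.77] 56.210406364304944 [-0.07085683  0.          0.          0.          0.        ]
side [ 426. -649.  851.] [ 0.18  0.64 -0.74] 45.55193308302135 [0.02359865 0.         0.         0.         0.        ]
wrist [143. 509. 383.] [ 0.23 -0.1  -0.97] 71.82352783538937 [-0.04066661  0.          0.          0.          0.        ]
{'time': 0.15, 'joint_positions': [1.024, 0.343, 1.525, 0.0, 1.275, -0.146], 'dq': [0.0, -0.002, -0.002, -0.0, -0.001, -0.001], 'tau': [0.001, -43.147, -24.436, 0.072, 0.054, -0.0], 'tool_pos': [204.644, 483.147, 215.726], 'tcp_rot': [-3.14, -0.0, 2.741], 'contact_force': [-0.7, 0.313, 0.169], 'moment': [0.007, 0.024, 0.032], 'finger_force': 0.0, 'grip_width': 91.69}
```

View pics/scene0.png

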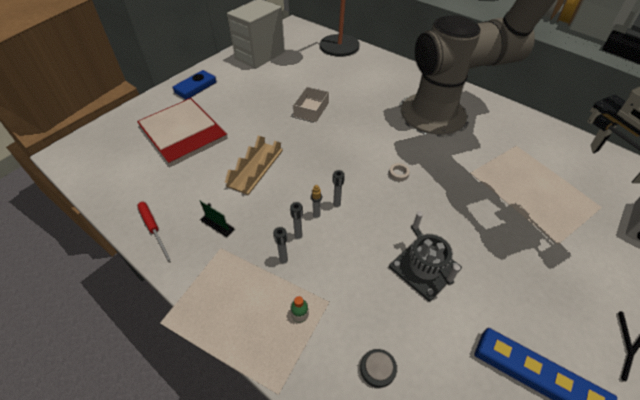

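View pics/side0.png

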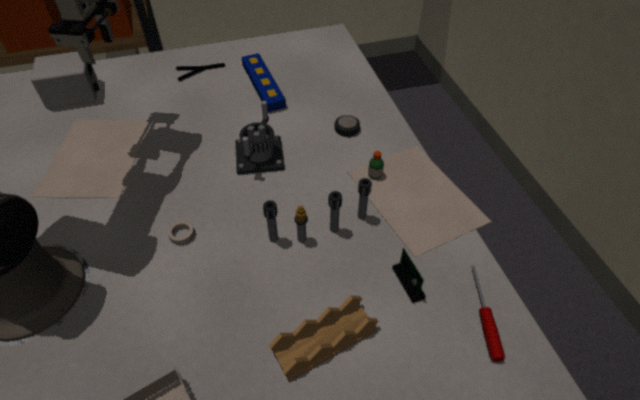

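The scene view shows three holders in a row at about (282,245), (297,218) and (338,188), with the drill between two of them at (316,200). The chuck is at (430,255), the cradle at (254,165) and the board at (213,218). The side view agrees, so next I enlarge both.

Run:
```python
from h import *
crop("scene0",190,125,480,310,2.75,"c1"); crop("side0",225,85,435,385,2,"c2")
```

```text
(no output)
```

View pics/c1.png

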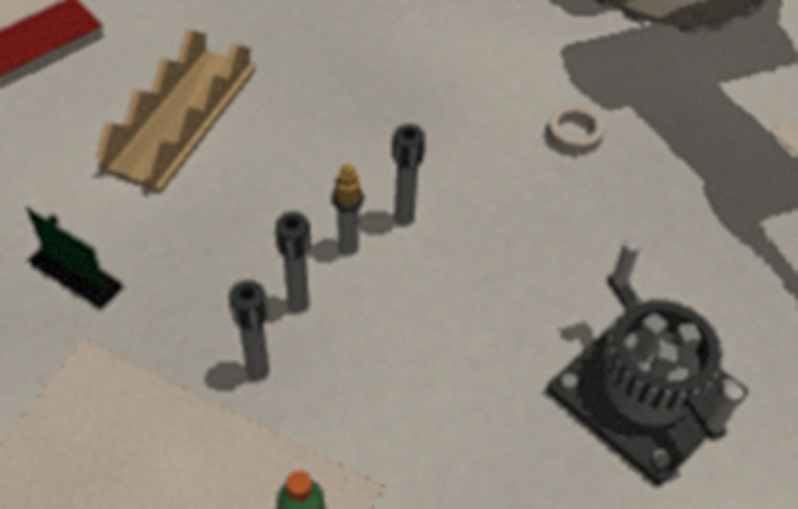

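View pics/c2.png

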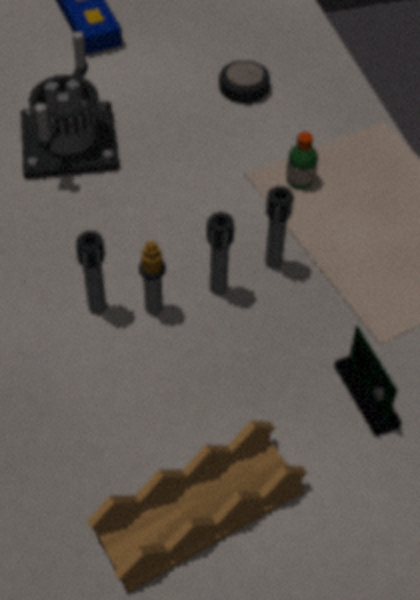

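```bash
cat >> h.py <<'E'
def tri(a,ua,b,ub):
    q=[];M=[]
    for f,u in((a,ua),(b,ub)):
        p,T,d=par(f); q.append(cv2.undistortPoints(np.array([[u]],float),K(p),d)[0,0]); M.append(T[:3])
    X=cv2.triangulatePoints(M[0],M[1],q[0],q[1])[:,0]; return X[:3]/X[3]
E
python3 - <<'E'
from h import *
S=lambda x,y:(x/2.75+190-.3,y/2.75+125-.3)
D=lambda x,y:(x/2+225-.25,y/2+85-.25)
for n,s,d,z in [("H1",(247,297),(280,197),115),("H2",(292,227),(221,223),115),("H3",(408,137),(90,242),115),("drill",(347,168),(152,243),115),
  ("postA",(632,247),(78,35),122),("postB",(735,387),(45,105),122),("chuckjaws",(666,345),(64,98),92)]:
    print(n,tri("scene0",S(*s),"side0",D(*d)).round(1),at("scene0",S(*s),z).round(1),at("side0",D(*d),z).round(1))
for n,s in [("H1",(257,378)),("H2",(298,310)),("H3",(405,223)),("drill",(347,252))]: print("foot",n,at("scene0",S(*s),0).round(1))
for n,d in [("H1",(275,269)),("H2",(219,293)),("H3",(98,313)),("drill",(154,313))]: print("foot",n,at("side0",D(*d),0).round(1))
for n,s in [("L",(549,385)),("B",(658,482)),]: print("plate",at("scene0",S(*s),14).round(1))
for n,s in [("L",(25,172)),("R",(118,165)),("TL",(22,113)),]: print("plateside",at("side0",D(*s),14).round(1))
for s in [(158,190),(98,172),(254,70)]: print("cradle base sc",at("scene0",S(*s),5).round(1))
for s in [(128,590),(308,488),(90,522)]: print("cradle base sd",at("side0",D(*s),5).round(1))
E
```

```text
H1 [713.3  -4.3 110.3] [715.9  -2.  115. ] [711.1  -8.  115. ]
H2 [641.3 -22.5 110.9] [643.9 -20.3 115. ] [639.9 -25.8 115. ]
H3 [504.6 -10.4 111.6] [507.5  -8.6 115. ] [504.  -13.1 115. ]
drill [565.1 -28.7 110.9] [567.9 -26.4 115. ] [564.4 -32.1 115. ]
postA [550.2 218.7 194.2] [496.2 201.5 122. ] [561.1 318.3 122. ]
postB [501.9 315.1  29.5] [559.3 320.9 122. ] [497.6 199.8 122. ]
chuckjaws [526.9 259.9  75.9] [538.  261.9  92. ] [524.9 240.9  92. ]
foot H1 [718.9  -0.9   0. ]
foot H2 [645.5 -19.4   0. ]
foot H3 [508.2  -6.2   0. ]
foot drill [568.9 -26.7   0. ]
foot H1 [711.5 -13.4   0. ]
foot H2 [639.4 -28.5  -0. ]
foot H3 [502.7 -17.6   0. ]
foot drill [562.2 -35.    0. ]
plate [578.1 195.8  14. ]
plate [597.5 308.3  14. ]
plateside [461.5 208.7  14. ]
plateside [575.  188.3  14. ]
plateside [476.1 318.3  14. ]
cradle base sc [ 629.  -212.5    5. ]
cradle base sc [ 650.1 -275.2    5. ]
cradle base sc [ 447.1 -255.4    5. ]
cradle base sd [ 462.3 -324.5    5. ]
cradle base sd [ 649.7 -278.3    5. ]
cradle base sd [ 443.2 -253.8    5. ]
```

Both cameras agree within their tolerance once the posts are paired correctly.

- **Posts:** A at (497,200) and B at (560,320), about 134 mm apart against the expected 140.
- **Chuck centre:** about (528.5,259.5).
- **Cradle:** centre (546.5,-267), with its long axis at about 13°.

Next I move over post A.

```bash
R='[[0.487,-0.472,0],[0,0,-0.69],1]'
python3 -m pendant '[[[0.487,-0.472,0],[0,0,-0.69],1],[[0.487,-0.472,0],[0,0,-0.69],1],[[0.487,-0.472,0],[0,0,-0.69],1],[[0.487,-0.472,0],[0,0,-0.69],1],[[0.487,-0.472,0],[0,0,-0.69],1],[[0.487,-0.472,0],[0,0,-0.69],1],[[0.487,-0.472,0],[0,0,-0.69],1],[[0.487,-0.472,0],[0,0,-0.69],1],[[0.487,-0.472,0],[0,0,-0.69],1],[[0.487,-0.472,0],[0,0,-0.69],1]]'
python3 -c "
from h import *
snap('wrist','w1'); print(bot.get_obs()['joint_positions'])"
python3 -m pendant '[[[0.487,-0.472,0],[0,0,-0.69],0],[[0.487,-0.472,0],[0,0,-0.69],0],[[0.487,-0.472,0],[0,0,-0.69],0],[[0.487,-0.472,0],[0,0,-0.69],0],[[0.487,-0.472,0],[0,0,-0.69],0],[[0.487,-0.472,0],[0,0,-0.69],0],[[0.487,-0.472,0],[0,0,-0.69],0],[[0.487,-0.472,0],[0,0,-0.69],0],[[0.487,-0.472,0],[0,0,-0.69],0],[[0.487,-0.472,0],[0,0,-0.69],0]]'
python3 -c "
from h import *
snap('wrist','w2'); print(bot.get_obs()['joint_positions'])
for f in('w1','w2'): print(px(f,[[497,200,122],[560,320,122],[528.5,259.5,92]]).round())
a=cv2.imread('pics/w1.png');b=cv2.imread('pics/w2.png');cv2.imwrite('pics/c3.png',cv2.resize(np.vstack([a,b]),None,fx=.75,fy=.75))
"
```

```text
time: 0.98
tool_pos: [351.4, 341.0, 216.0]
tcp_rot: [-3.141, 0.0, 1.909]
contact_force: [-0.5, 0.4, 0.8]
grip_width: 92.0
finger_force: 0.0
[ 0.60893778  0.2783494   1.61681848 -0.00219892  1.24641636  0.27832931]
time: 1.87
tool_pos: [497.4, 199.6, 216.0]
tcp_rot: [-3.141, 0.0, 1.081]
contact_force: [0.2, 1.5, -0.2]
grip_width: 46.0
finger_force: 0.0
[ 0.23428941  0.36479383  1.49103834 -0.00192779  1.28480139  0.73112631]
[[398. 353.]
 [496. 281.]
 [435. 303.]]
[[319. 201.]
 [318.  49.]
 [319. 130.]]
```

View pics/c3.png

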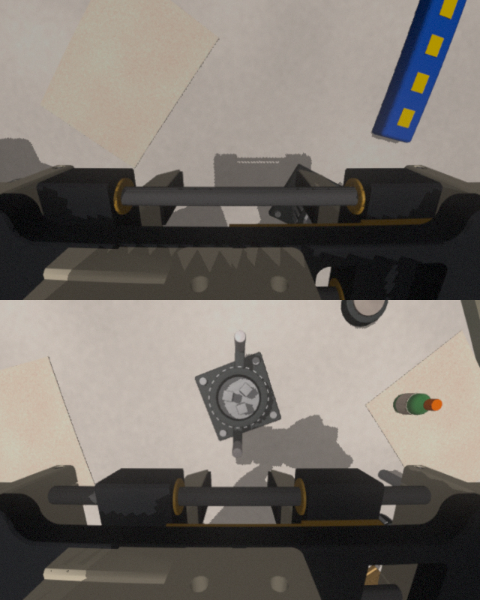

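The wrist view confirms the calibration: post A is at (316,203) px and post B at (319,49), within 3 px of prediction. Next I lower and grip post A.

```bash
python3 -m pendant '[[[0,0,-0.58],[0,0,0],0],[[0,0,-0.58],[0,0,0],0],[[0,0,-0.58],[0,0,0],0],[[0,0,-0.58],[0,0,0],0],[[0,0,-0.58],[0,0,0],0],[[0,0,-0.58],[0,0,0],0],[[0,0,0],[0,0,0],-1],[[0,0,0],[0,0,0],-1],[[0,0,0],[0,0,0],-1],[[0,0,0],[0,0,0],-1]]'
python3 - <<'E'
from h import *
C=np.array([528.5,259.5]); 
o=bot.get_obs(); p=np.array(o["tool_pos"][:2])-C; a=np.arctan2(p[1],p[0]); print(np.hypot(*p),np.degrees(a))
for k in range(1,21):
    f=lambda k:C+70*np.array([np.cos(a+.1*k),np.sin(a+.1*k)])
    print(k,((f(k)-f(k-1))/30).round(3))
E
```

```text
time: 2.75
tool_pos: [497.7, 200.5, 113.1]
tcp_rot: [3.14, -0.001, 1.085]
contact_force: [-1.1, -0.1, 0.4]
grip_width: 24.4
finger_force: 0.0
66.51727657118677 -117.53628490809251
1 [ 0.212 -0.097]
2 [ 0.221 -0.076]
3 [ 0.227 -0.053]
4 [ 0.231 -0.03 ]
5 [ 0.233 -0.007]
6 [0.233 0.016]
7 [0.23  0.039]
8 [0.225 0.062]
9 [0.218 0.084]
10 [0.208 0.106]
11 [0.196 0.126]
12 [0.183 0.145]
13 [0.168 0.162]
14 [0.151 0.178]
15 [0.132 0.192]
16 [0.112 0.205]
17 [0.091 0.215]
18 [0.069 0.223]
19 [0.047 0.229]
20 [0.024 0.232]
```

```bash
python3 -m pendant '[[[0,0,0],[0,0,0],-1],[[0,0,0],[0,0,0],-1],[[0,0,0],[0,0,0],-1],[[0.21,-0.1,0],[0,0,0.83],-1],[[0.22,-0.08,0],[0,0,0.83],-1],[[0.23,-0.05,0],[0,0,0.83],-1],[[0.23,-0.03,0],[0,0,0.83],-1],[[0.23,-0.01,0],[0,0,0.83],-1],[[0.23,0.02,0],[0,0,0.83],-1],[[0,0,0],[0,0,0],-1]]'
```

```text
time: 3.58
tool_pos: [538.7, 192.7, 112.0]
tcp_rot: [3.14, -0.0, 1.686]
contact_force: [0.2, 1.2, -0.8]
grip_width: 0.5
finger_force: 0.0
```

```bash
python3 -c "
from h import *
snap('scene','s2'); crop('scene0',380,200,480,310,4,'a');crop('s2',380,200,480,310,4,'b')
cv2.imwrite('pics/c4.png',np.hstack([cv2.imread('pics/a.png'),cv2.imread('pics/b.png')]))"
```

```text
(no output)
```

View pics/c4.png

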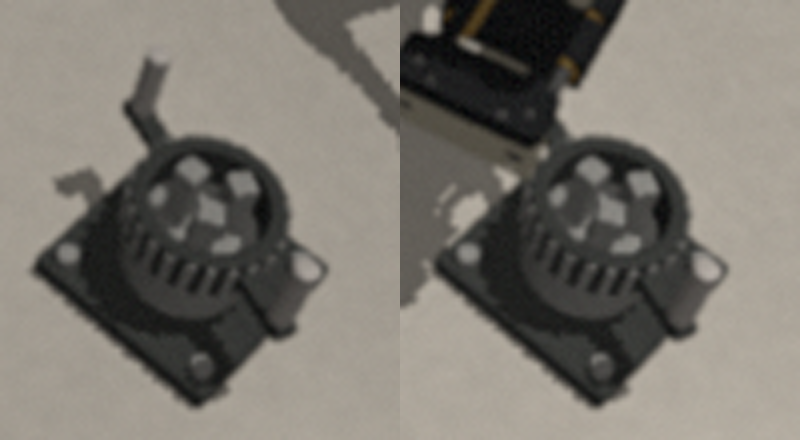

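```bash
python3 -c "
from h import *
o=bot.get_obs(); print(np.round(o['tool_pos'],1),np.round(o['contact_force'],1),np.round(o['grip_width'],2))
print(px('scene0',[[497,200,72],[497,200,122],[560,320,72],[560,320,122]]).round(1)-np.array([380,200]))
print(px('w2',[[497.4,199.6,216],[497.4,199.6,199]]))
snap('side','d2');snap('wrist','w3');crop('d2',205,60,305,190,4,'b')
w=cv2.resize(cv2.imread('pics/w3.png'),None,fx=.6,fy=.6);b=cv2.imread('pics/b.png');c=np.zeros((520,784,3),np.uint8);c[:,:400]=b;c[:240,400:784]=w;cv2.imwrite('pics/c5.png',c)"
```

```text
[537.9 192.7 111.9] [-0.   0.2 -0.3] 0.51
[[34.1 28. ]
 [38.7 14.4]
 [69.4 77.7]
 [76.4 65.4]]
[[320.34265286 236.28068435]
 [320.2193032  227.41382119]]
```

View pics/c5.png

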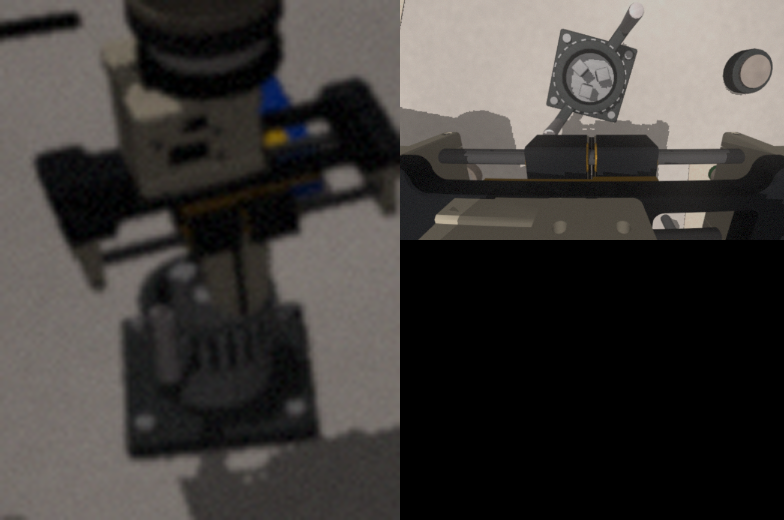

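```bash
python3 -c "
from h import *
print(at('d2',(163/4+205,313/4+60),122).round(1), px('d2',[[497,200,122],[497,200,72],[538,192.7,95],[538,192.7,130]]).round(1)*4-np.array([820,240]))
print(px('w3',[[497,200,122],[497,200,72],[560,320,122],[538,192.7,95]]).round(1)*.6+np.array([400,0]))
print(at('w3',((550-400)/.6,133/.6),122),at('w3',((637-400)/.6,12/.6),122))"
```

```text
[493.6 197.4 122. ] [[168.  309.2]
 [177.6 372.4]
 [244.  338.8]
 [238.8 293.2]]
[[553.18 135.12]
 [561.76 122.4 ]
 [635.08   9.6 ]
 [592.78 136.98]]
[493.72357928 201.88981722 122.        ] [561.95732752 318.32950133 122.        ]
```

The posts measure (494.5,200) and (561,319), so the earlier position was right. But the fingertips in the side picture look about 15 mm higher than stated. I'll retry lower and check the width before turning.

```bash
python3 -m pendant '[[[0,0,0.6],[0,0,0],-1],[[0,0,0.6],[0,0,0],0],[[0,0,0],[0,0,-1],0],[[-0.36,0.06,0],[0,0,-1],0],[[-0.36,0.06,0],[0,0,-1],0],[[-0.36,0.06,0],[0,0,-1],0],[[-0.36,0.05,0],[0,0,-1],0],[[0,0,-0.8],[0,0,0],0],[[0,0,-0.8],[0,0,0],0],[[0,0,0],[0,0,0],0]]'
python3 -m pendant '[[[0,0,0],[0,0,0],-1],[[0,0,0],[0,0,0],-1],[[0,0,0],[0,0,0],-1],[[0,0,0],[0,0,0],-1],[[0,0,0],[0,0,0],-1],[[0,0,0],[0,0,0],-1],[[0,0,0],[0,0,0],-1],[[0,0,0],[0,0,0],-1],[[0,0,0],[0,0,0],-1],[[0,0,0],[0,0,0],-1]]'
```

```text
time: 4.57
tool_pos: [491.1, 199.0, 96.4]
tcp_rot: [-3.136, 0.005, 1.081]
contact_force: [-0.4, 0.6, 0.4]
grip_width: 45.5
finger_force: 0.0
time: 5.4
tool_pos: [494.5, 199.8, 100.5]
tcp_rot: [3.141, -0.001, 1.082]
contact_force: [-1.8, 0.5, 6.0]
grip_width: 12.5
finger_force: 30.0
```

```bash
python3 -m pendant '[[[0.21,-0.11,0],[0,0,0.83],-1],[[0.22,-0.09,0],[0,0,0.83],-1],[[0.22,-0.06,0],[0,0,0.83],-1],[[0.23,-0.04,0],[0,0,0.83],-1],[[0.23,-0.02,0],[0,0,0.83],-1],[[0.23,0.01,0],[0,0,0.83],-1],[[0.23,0.03,0],[0,0,0.83],-1],[[0.22,0.05,0],[0,0,0.83],-1],[[0,0,0],[0,0,0],-1],[[0,0,0],[0,0,0],-1]]'
```

```text
time: 6.23
tool_pos: [548.5, 194.2, 100.6]
tcp_rot: [3.139, -0.002, 1.88]
contact_force: [-0.7, 4.2, 5.0]
grip_width: 12.6
finger_force: 30.0
```

```bash
python3 -m pendant '[[[0.22,0.08,0],[0,0,0.83],-1],[[0.21,0.1,0],[0,0,0.83],-1],[[0.2,0.12,0],[0,0,0.83],-1],[[0.18,0.14,0],[0,0,0.83],-1],[[0.17,0.16,0],[0,0,0.83],-1],[[0.15,0.17,0],[0,0,0.83],-1],[[0.13,0.19,0],[0,0,0.83],-1],[[0.11,0.2,0],[0,0,0.83],-1],[[0,0,0],[0,0,0],-1],[[0,0,0],[0,0,0],-1]]'
```

```text
time: 7.07
tool_pos: [589.0, 228.4, 100.6]
tcp_rot: [3.14, -0.0, 2.677]
contact_force: [-2.1, 2.6, 5.3]
grip_width: 12.5
finger_force: 30.0
```

```bash
python3 -m pendant '[[[0.09,0.21,0],[0,0,0.83],-1],[[0.07,0.22,0],[0,0,0.83],-1],[[0,0,0],[0,0,0],-1],[[0,0,0],[0,0,0],-1],[[0,0,0],[0,0,0],-1],[[0,0,0],[0,0,0],-1],[[0,0,0],[0,0,0],-1],[[0,0,0],[0,0,0],-1],[[0,0,0],[0,0,0],-1],[[0,0,0],[0,0,0],-1]]'
python3 -m pendant '[[[0.02,0.11,0],[0,0,0.42],-1],[[0.02,0.11,0],[0,0,0.42],-1],[[0,0,0],[0,0,0],-1],[[0,0,0],[0,0,0],-1],[[0,0,0],[0,0,0],-1],[[0,0,0],[0,0,0],-1],[[0,0,0],[0,0,0],-1],[[0,0,0],[0,0,0],-1],[[0,0,0],[0,0,0],-1],[[0,0,0],[0,0,0],-1]]'
```

```text
time: 7.9
tool_pos: [593.9, 241.0, 100.6]
tcp_rot: [3.141, 0.0, 2.876]
contact_force: [-3.0, 0.9, 4.3]
grip_width: 12.9
finger_force: 30.0
time: 8.73
tool_pos: [595.3, 246.8, 100.6]
tcp_rot: [-3.142, 0.001, 2.976]
contact_force: [-1.7, 0.1, 6.0]
grip_width: 12.9
finger_force: 30.0
```

```bash
python3 -m pendant '[[[0,0.11,0],[0,0,0.42],-1],[[0,0,0],[0,0,0],-1],[[0,0.11,0],[0,0,0.42],-1],[[0,0,0],[0,0,0],-1],[[0,0,0],[0,0,0],-1],[[0,0,0],[0,0,0],-1],[[0,0,0],[0,0,0],-1],[[0,0,0],[0,0,0],-1],[[0,0,0],[0,0,0],-1],[[0,0,0],[0,0,0],-1]]'
```

```text
time: 9.57
tool_pos: [595.6, 249.9, 100.5]
tcp_rot: [-3.136, 0.0, 3.075]
contact_force: [-1.4, -13.3, 8.6]
grip_width: 12.6
finger_force: 30.0
```

The stop is reached: the force jumped to -13 N, so the sleeve is at about 0 with post A at -8°. Next I release, rise and travel over the drill.

```bash
python3 -m pendant '[[[0,-0.1,0],[0,0,0],-1],[[0,0,0],[0,0,0],0],[[0,0,0],[0,0,0],0],[[0,0,0],[0,0,0],0],[[0,0,0],[0,0,0],0],[[0,0,0.5],[0,0,0],0],[[0,0,1],[0,0,0],0],[[0,0,1],[0,0,0],0],[[0,0,1],[0,0,0],0],[[0,0,0],[0,0,0],0]]'
python3 -m pendant '[[[-0.1,-0.93,0],[0,0,0.06],0],[[-0.1,-0.93,0],[0,0,0.06],0],[[-0.1,-0.93,0],[0,0,0.06],0],[[-0.1,-0.93,0],[0,0,0.06],0],[[-0.1,-0.93,0],[0,0,0.06],0],[[-0.1,-0.93,0],[0,0,0.06],0],[[-0.1,-0.93,0],[0,0,0.06],0],[[-0.1,-0.93,0],[0,0,0.06],0],[[-0.1,-0.93,0],[0,0,0.06],0],[[-0.1,-0.9,0],[0,0,0.06],0]]'
python3 - <<'E'
from h import *
o=bot.get_obs(); print(np.round(o['tool_pos'],1),np.round(o['contact_force'],1),np.round(o['joint_positions'],2))
snap('scene','s3');snap('side','d3');snap('wrist','w4')
a=cv2.imread('pics/s3.png')[110:310,200:460]; b=cv2.imread('pics/d3.png')[60:330,220:430]; w=cv2.imread('pics/w4.png')
c=np.zeros((600,800,3),np.uint8)
a=cv2.resize(a,None,fx=1.5,fy=1.5); c[:300,:390]=a
w=cv2.resize(w,None,fx=.6,fy=.6); c[340:580,:384]=w
b=cv2.resize(b,None,fx=1.9,fy=1.9,interpolation=cv2.INTER_CUBIC); c[:b.shape[0],395:395+b.shape[1]]=b
cv2.imwrite('pics/c6.png',c)
t=np.array(o['tool_pos'])
print((px('d3',[t,t-[0,0,17]])-[220,60])*1.9+[395,0],px('w4',[[566,-29.5,115],[641,-23.5,115],[505,-11,115]])*.6+[0,340])
E
```

```text
time: 10.4
tool_pos: [597.7, 251.8, 211.7]
tcp_rot: [3.138, 0.01, 3.077]
contact_force: [0.1, -0.3, 0.9]
grip_width: 46.3
finger_force: 0.0
time: 11.23
tool_pos: [564.7, -28.6, 204.3]
tcp_rot: [3.141, -0.001, -3.134]
contact_force: [0.3, -0.1, 0.3]
grip_width: 45.8
finger_force: 0.0
[564.7 -28.6 204.3] [ 0.3 -0.1  0.3] [-0.19  0.43  1.43  0.    1.29 -1.76]
[[545.04374589 217.16400434]
 [545.61433937 228.90278667]] [[192.25216394 463.00671428]
 [195.5565601  505.15582455]
 [204.62178115 424.15120922]]
```

View pics/c6.png

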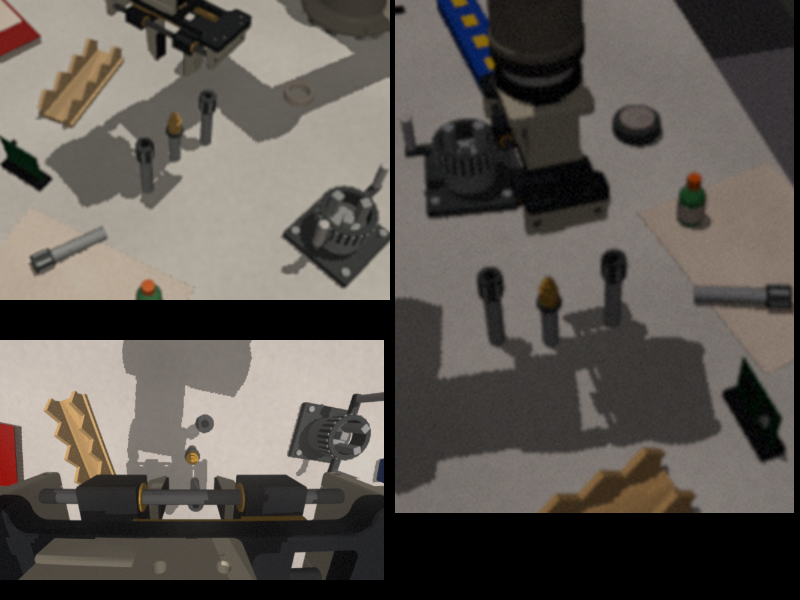

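H1 has been knocked over. It now lies with its nut at about (42,260) and its foot at (105,236) in the scene panel; the drill, H2 and H3 still stand. The wrist panel shows the drill tip at (193,455) and H3 at (204,424).

Run:
```python
from h import *
t=np.array([564.7,-28.6,204.3])
P=[t+[0,s*y,-d] for s in(-1,1) for y in (23,42) for d in(17,0)]
print(((px('s3',P)-[200,110])*1.5).round(0).tolist()); print(((px('d3',P)-[220,60])*1.9+[395,0]).round(0).tolist())
w=lambda x,y:(x/.6,(y-340)/.6); s=lambda x,y:(x/1.5+200,y/1.5+110); d=lambda x,y:((x-395)/1.9+220,y/1.9+60)
print('drill w tip',at('w4',w(193,455),115),at('w4',w(193,458),100),'H3',at('w4',w(204,423),115))
print('drill tri',tri('s3',s(177,114),'d3',d(548,279)))
print('H1 nut end',at('s3',s(41,261),14),at('d3',d(782,297),14)); print('H1 foot end',at('s3',s(106,235),10),at('d3',d(695,294),10))
```

```text
[[161.0, 71.0], [161.0, 62.0], [152.0, 65.0], [151.0, 57.0], [186.0, 85.0], [186.0, 77.0], [197.0, 91.0], [197.0, 83.0]]
[[551.0, 245.0], [551.0, 233.0], [556.0, 259.0], [556.0, 247.0], [540.0, 213.0], [539.0, 202.0], [536.0, 201.0], [535.0, 189.0]]
drill w tip [552.87461426 -28.37019035 115.        ] [561.26700085 -28.19577779 100.        ] H3 [503.29592587 -11.97741596 115.        ]
drill tri [563.09025546 -26.62536384 108.61397242]
H1 nut end [842.06782467 -51.79088764  14.        ] [842.95196991 -54.59007607  14.        ]
H1 foot end [749.21830922 -10.28612036  10.        ] [746.84150547 -18.3358994   10.        ]
```

The fingertips appear 20–30 mm higher than nominal in both fixed views. I'll use the drill's own step diameters as a gauge: descend to TCP z of about 95, close and read the width.

```bash
python3 -m pendant '[[[0,0,-0.9],[0,0,0],0],[[0,0,-0.9],[0,0,0],0],[[0,0,-0.9],[0,0,0],0],[[0,0,-0.9],[0,0,0],0],[[0,0,0],[0,0,0],-0.2],[[0,0,0],[0,0,0],-0.3],[[0,0,0],[0,0,0],-1],[[0,0,0],[0,0,0],-1],[[0,0,0],[0,0,0],-1],[[0,0,0],[0,0,0],-1]]'
python3 -m pendant '[[[0,0,0],[0,0,0],-1],[[0,0,0],[0,0,0],-1],[[0,0,0],[0,0,0],-1],[[0,0,0],[0,0,0],-1],[[0,0,0],[0,0,0],-1],[[0,0,0],[0,0,0],-1],[[0,0,0],[0,0,0],-1],[[0,0,0],[0,0,0],-1],[[0,0,0],[0,0,0],-1],[[0,0,0],[0,0,0],-1]]'
```

```text
time: 12.22
tool_pos: [565.8, -27.5, 98.2]
tcp_rot: [-3.141, 0.002, -3.134]
contact_force: [0.4, -0.3, 0.3]
grip_width: 10.7
finger_force: 0.0
time: 13.05
tool_pos: [565.1, -27.5, 96.8]
tcp_rot: [3.141, 0.0, -3.134]
contact_force: [-0.2, 0.5, -0.2]
grip_width: 0.4
finger_force: 0.0
```

Nothing was gripped there, so the tips really are higher than stated. I open, go 20 mm lower and try again.

```bash
python3 -m pendant '[[[0,0,0],[0,0,0],0],[[0,0,0],[0,0,0],0],[[0,0,0],[0,0,0],0],[[0,0,0],[0,0,0],0],[[0,0,0],[0,0,0],0],[[0,0,0],[0,0,0],0],[[0,0,0],[0,0,0],0],[[0,0,-0.35],[0,0,0],0],[[0,0,-0.35],[0,0,0],0],[[0,0,0],[0,0,0],0]]'
python3 -m pendant '[[[0,0,0],[0,0,0],-1],[[0,0,0],[0,0,0],-1],[[0,0,0],[0,0,0],-1],[[0,0,0],[0,0,0],-1],[[0,0,0],[0,0,0],-1],[[0,0,0],[0,0,0],-1],[[0,0,0],[0,0,0],-1],[[0,0,0],[0,0,0],-1],[[0,0,0],[0,0,0],-1],[[0,0,0],[0,0,0],-1]]'
```

```text
time: 13.88
tool_pos: [563.4, -27.2, 73.0]
tcp_rot: [3.141, -0.005, -3.134]
contact_force: [-0.5, -0.2, -1.0]
grip_width: 45.9
finger_force: 0.0
time: 14.72
tool_pos: [565.3, -27.6, 76.1]
tcp_rot: [-3.141, 0.001, -3.134]
contact_force: [0.7, -0.5, 3.1]
grip_width: 20.9
finger_force: 30.0
```

```bash
python3 -m pendant '[[[0,0,0],[0,0,0],-0.3],[[0,0,0],[0,0,0],-0.3],[[0,0,0],[0,0,0],-0.3],[[0,0,-0.27],[0,0,0],-0.3],[[0,0,0],[0,0,0],-0.3],[[0,0,0],[0,0,0],-1],[[0,0,0],[0,0,0],-1],[[0,0,0],[0,0,0],-1],[[0,0,0],[0,0,0],-1],[[0,0,0],[0,0,0],-1]]'
```

```text
time: 15.55
tool_pos: [565.0, -27.5, 67.6]
tcp_rot: [3.141, -0.0, -3.134]
contact_force: [1.1, -0.1, -1.4]
grip_width: 21.1
finger_force: 29.9
```

Width 21.1 means the 22 mm step is held. Lift and carry to the chuck.

```bash
python3 -m pendant '[[[0,0,0.5],[0,0,0],-1],[[0,0,1],[0,0,0],-1],[[0,0,1],[0,0,0],-1],[[0,0,1],[0,0,0],-1],[[0,0,1],[0,0,0],-1],[[0,0,0.5],[0,0,0],-1],[[0,0.5,0],[0,0,0],-1],[[0,0.5,0],[0,0,0],-1],[[0,0.8,0],[0,0,0],-1],[[0,0.8,0],[0,0,0],-1]]'
python3 -m pendant '[[[-0.14,0.8,0],[0,0,0],-1],[[-0.14,0.8,0],[0,0,0],-1],[[-0.14,0.8,0],[0,0,0],-1],[[-0.14,0.8,0],[0,0,0],-1],[[-0.14,0.8,0],[0,0,0],-1],[[-0.14,0.8,0],[0,0,0],-1],[[-0.14,0.8,0],[0,0,0],-1],[[-0.14,0.7,0],[0,0,0],-1],[[-0.12,0.6,0],[0,0,0],-1],[[0,0,0],[0,0,0],-1]]'
python3 - <<'E'
from h import *
o=bot.get_obs(); print(np.round(o['tool_pos'],1),np.round(o['grip_width'],1))
snap('scene','s4');snap('side','d4')
a=cv2.imread('pics/s4.png')[170:310,380:480]; b=cv2.imread('pics/d4.png')[60:200,210:310]
cv2.imwrite('pics/c7.png',np.hstack([cv2.resize(a,None,fx=4,fy=4,interpolation=cv2.INTER_CUBIC),cv2.resize(b,None,fx=4,fy=4,interpolation=cv2.INTER_CUBIC)]))
t=np.array(o['tool_pos'])
P=[t-[0,0,67.6],[528,259.5,92],[528,259.5,45]]
print(((px('s4',P)-[380,170])*4).round(0).tolist()); print(((px('d4',P)-[210,60])*4+[400,0]).round(0).tolist())
E
```

```text
time: 16.38
tool_pos: [564.9, 50.9, 217.8]
tcp_rot: [3.141, -0.0, -3.136]
contact_force: [0.3, 0.1, -1.7]
grip_width: 20.8
finger_force: 30.0
time: 17.22
tool_pos: [526.7, 260.7, 217.5]
tcp_rot: [3.14, -0.001, -3.131]
contact_force: [0.1, 0.3, -2.3]
grip_width: 21.2
finger_force: 29.9
[526.7 260.7 217.5] 21.2
[[243.0, 242.0], [213.0, 305.0], [192.0, 352.0]]
[[574.0, 198.0], [586.0, 275.0], [594.0, 332.0]]
```

View pics/c7.png

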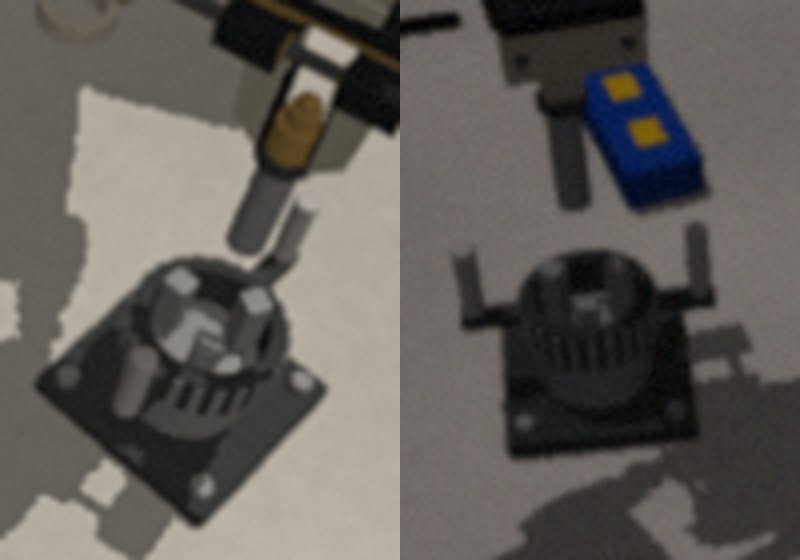

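The drill hangs straight below the gripper, with its foot at (244,247) in the scene crop and (573,205) in the side crop. The chuck jaws are open.

Run:
```python
from h import *
s=lambda x,y:(x/4+380-.4,y/4+170-.4); d=lambda x,y:((x-400)/4+210-.4,y/4+60-.4)
print('foot',tri('s4',s(244,247),'d4',d(573,203)))
print('foot s',at('s4',s(244,247),148),'d',at('d4',d(573,203),148))
print('postA', tri('s4',s(143,353),'d4',d(697,228)),at('s4',s(143,353),122),at('d4',d(697,228),122)); print('postB',tri('s4',s(306,208),'d4',d(463,252)),at('s4',s(306,208),122),at('d4',d(463,252),122))
```

```text
foot [525.83386365 261.21113137 146.88170103]
foot s [527.54793532 261.1028983  148.        ] d [525.1924924  260.57125046 148.        ]
postA [595.94777731 248.66348841 122.57770517] [595.43510571 248.62986546 122.        ] [596.17022439 249.24545273 122.        ]
postB [457.95450419 271.55820408 117.06051839] [463.4970136  271.73175743 122.        ] [456.99894899 266.61328637 122.        ]
```

```bash
python3 -m pendant '[[[0.05,-0.06,-0.3],[0,0,0],-1],[[0,0,-0.5],[0,0,0],-1],[[0,0,-0.5],[0,0,0],-1],[[0,0,-0.5],[0,0,0],-1],[[0,0,-0.5],[0,0,0],-1],[[0,0,-0.4],[0,0,0],-1],[[0,0,-0.4],[0,0,0],-1],[[0,0,-0.15],[0,0,0],-1],[[0,0,0],[0,0,0],-1],[[0,0,0],[0,0,0],-1]]'
python3 -m pendant '[[[0,0,-0.05],[0,0,0],-1],[[0,0,-0.05],[0,0,0],-1],[[0,0,0],[0,0,0],-1],[[0,0,0],[0,0,0],-1],[[0,0,0],[0,0,0],-1],[[0,0,0],[0,0,0],-1],[[0,0,0],[0,0,0],-1],[[0,0,0],[0,0,0],-1],[[0,0,0],[0,0,0],-1],[[0,0,0],[0,0,0],-1]]'
```

```text
time: 18.15
tool_pos: [529.7, 254.9, 120.2]
tcp_rot: [-3.141, -0.0, -3.135]
contact_force: [0.2, -0.9, -1.1]
grip_width: 21.4
finger_force: 29.9
time: 18.98
tool_pos: [529.4, 255.7, 117.3]
tcp_rot: [3.141, 0.0, -3.134]
contact_force: [-0.1, -0.1, -2.0]
grip_width: 20.8
finger_force: 29.9
```

```bash
python3 -m pendant '[[[-0.03,0.11,0],[0,0,0],-1],[[0,0,0],[0,0,0],-1],[[0,0,-0.05],[0,0,0],-1],[[0,0,-0.05],[0,0,0],-1],[[0,0,-0.03],[0,0,0],-1],[[0,0,0],[0,0,0],-1],[[0,0,0],[0,0,0],-1],[[0,0,0],[0,0,0],-1],[[0,0,0],[0,0,0],-1],[[0,0,0],[0,0,0],-1]]'
```

```text
time: 19.82
tool_pos: [528.6, 259.0, 113.4]
tcp_rot: [3.141, 0.0, -3.134]
contact_force: [0.1, -0.1, -2.4]
grip_width: 21.2
finger_force: 29.9
```

```bash
python3 -m pendant '[[[0,0,-0.05],[0,0,0],-1],[[0,0,0],[0,0,0],-1],[[0,0,0],[0,0,0],-1],[[0,0,0],[0,0,0],-1],[[0,0,0],[0,0,0],-1],[[0,0,0],[0,0,0],-1],[[0,0,0],[0,0,0],-1],[[0,0,0],[0,0,0],-1],[[0,0,0],[0,0,0],-1],[[0,0,0],[0,0,0],-1]]'
python3 -m pendant '[[[0,0,-0.05],[0,0,0],-1],[[0,0,0],[0,0,0],-1],[[0,0,0],[0,0,0],-1],[[0,0,0],[0,0,0],-1],[[0,0,0],[0,0,0],-1],[[0,0,0],[0,0,0],-1],[[0,0,0],[0,0,0],-1],[[0,0,0],[0,0,0],-1],[[0,0,0],[0,0,0],-1],[[0,0,0],[0,0,0],-1]]'
```

```text
time: 20.65
tool_pos: [528.9, 259.1, 112.3]
tcp_rot: [3.141, 0.001, -3.134]
contact_force: [0.3, -0.8, 5.3]
grip_width: 21.0
finger_force: 30.0
time: 21.48
tool_pos: [529.6, 259.3, 112.3]
tcp_rot: [3.141, 0.003, -3.134]
contact_force: [-1.1, -2.0, 12.2]
grip_width: 21.5
finger_force: 30.0
```

The drill stands on the floor at 12 N. I release, rise, move to post A and grip it lower this time.

```bash
python3 -m pendant '[[[0,0,0.06],[0,0,0],-1],[[0,0,0],[0,0,0],-0.2],[[0,0,0],[0,0,0],-0.2],[[0,0,0],[0,0,0],-0.2],[[0,0,0.3],[0,0,0],-0.2],[[0,0,0.8],[0,0,0],-0.2],[[0,0,0.9],[0,0,0],0],[[0,0,0.9],[0,0,0],0],[[0,0,0],[0,0,0],0],[[0,0,0],[0,0,0],0]]'
python3 -m pendant '[[[0.5,-0.08,0],[0,0,-0.2],0],[[0.6,-0.08,0],[0,0,-0.2],0],[[0.6,-0.08,0],[0,0,-0.2],0],[[0.5,-0.06,0],[0,0,0],0],[[0,0,0],[0,0,0],0],[[0,0,0],[0,0,0],0],[[0,0,0],[0,0,0],0],[[0,0,0],[0,0,0],0],[[0,0,0],[0,0,0],0],[[0,0,0],[0,0,0],0]]'
```

```text
time: 22.32
tool_pos: [529.4, 259.3, 201.2]
tcp_rot: [3.14, 0.004, -3.134]
contact_force: [-1.1, 0.1, -0.9]
grip_width: 46.0
finger_force: 0.0
time: 23.15
tool_pos: [594.0, 250.3, 199.4]
tcp_rot: [3.141, 0.0, 3.077]
contact_force: [0.2, -0.2, 0.2]
grip_width: 46.0
finger_force: 0.0
```

Check how the drill stands while lowering onto the post.

```bash
python3 -m pendant '[[[0.07,0,-0.6],[0,0,0],0],[[0,0,-0.8],[0,0,0],0],[[0,0,-0.8],[0,0,0],0],[[0,0,-0.8],[0,0,0],0],[[0,0,-0.6],[0,0,0],0],[[0,0,0],[0,0,0],0],[[0,0,0],[0,0,0],0],[[0,0,0],[0,0,0],-1],[[0,0,0],[0,0,0],-1],[[0,0,0],[0,0,0],-1]]'
python3 -m pendant '[[[0,0,0],[0,0,0],-1],[[0,0,0],[0,0,0],-1],[[0,0,0],[0,0,0],-1],[[0,0,0],[0,0,0],-1],[[0,0,0],[0,0,0],-1],[[0,0,0],[0,0,0],-1],[[0,0,0],[0,0,0],-1],[[0,0,0],[0,0,0],-1],[[0,0,0],[0,0,0],-1],[[0,0,0],[0,0,0],-1]]'
python3 - <<'E'
from h import *
snap('scene','s5');snap('side','d5')
a=cv2.imread('pics/s5.png')[170:310,380:480]; b=cv2.imread('pics/d5.png')[60:200,210:310]
cv2.imwrite('pics/c8.png',np.hstack([cv2.resize(a,None,fx=4,fy=4,interpolation=cv2.INTER_CUBIC),cv2.resize(b,None,fx=4,fy=4,interpolation=cv2.INTER_CUBIC)]))
P=[[527.7,259.4,160],[527.7,259.4,45]]
print(((px('s5',P)-[380,170])*4).round(0).tolist()); print(((px('d5',P)-[210,60])*4+[400,0]).round(0).tolist())
E
```

```text
time: 23.98
tool_pos: [597.4, 250.3, 92.9]
tcp_rot: [3.141, 0.003, 3.077]
contact_force: [0.1, -0.0, -0.2]
grip_width: 30.5
finger_force: 0.0
time: 24.82
tool_pos: [596.8, 249.7, 91.7]
tcp_rot: [-3.141, 0.001, 3.077]
contact_force: [-1.9, -3.2, 5.2]
grip_width: 13.2
finger_force: 30.0
[[245.0, 230.0], [192.0, 351.0]]
[[574.0, 185.0], [593.0, 333.0]]
```

View pics/c8.png

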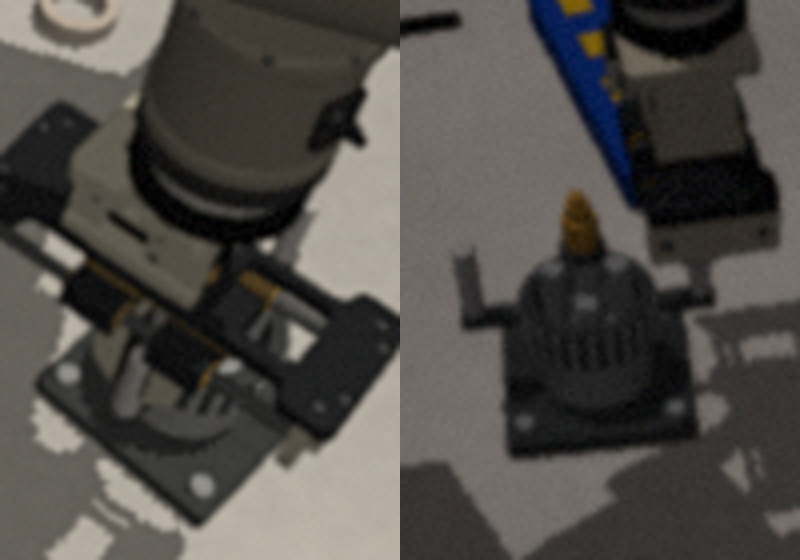

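The drill stands upright in the chuck with its tip at (575,190) in the side crop, and post A is gripped. Now I turn clockwise.

```bash
python3 -m pendant '[[[-0.04,-0.23,0],[0,0,-0.83],-1],[[-0.07,-0.22,0],[0,0,-0.83],-1],[[-0.09,-0.22,0],[0,0,-0.83],-1],[[-0.11,-0.21,0],[0,0,-0.83],-1],[[-0.13,-0.19,0],[0,0,-0.83],-1],[[-0.15,-0.18,0],[0,0,-0.83],-1],[[-0.16,-0.16,0],[0,0,-0.83],-1],[[-0.18,-0.15,0],[0,0,-0.83],-1],[[0,0,0],[0,0,0],-1],[[0,0,0],[0,0,0],-1]]'
python3 -m pendant '[[[-0.2,-0.13,0],[0,0,-0.83],-1],[[-0.21,-0.11,0],[0,0,-0.83],-1],[[-0.22,-0.09,0],[0,0,-0.83],-1],[[-0.22,-0.06,0],[0,0,-0.83],-1],[[-0.23,-0.04,0],[0,0,-0.83],-1],[[0,0,0],[0,0,0],-1],[[0,0,0],[0,0,0],-1],[[0,0,0],[0,0,0],-1],[[0,0,0],[0,0,0],-1],[[0,0,0],[0,0,0],-1]]'
```

```text
time: 25.75
tool_pos: [568.8, 203.2, 91.7]
tcp_rot: [3.141, 0.0, 2.283]
contact_force: [-2.0, -1.7, 6.2]
grip_width: 13.3
finger_force: 30.0
time: 26.58
tool_pos: [536.5, 190.5, 91.6]
tcp_rot: [-3.141, -0.0, 1.788]
contact_force: [-1.6, -1.6, 7.9]
grip_width: 13.1
finger_force: 30.0
```

```bash
python3 -m pendant '[[[-0.23,-0.02,0],[0,0,-0.83],-1],[[-0.23,0.01,0],[0,0,-0.83],-1],[[0,0,0],[0,0,0],-1],[[-0.23,0.03,0],[0,0,-0.83],-1],[[0,0,0],[0,0,0],-1],[[0,0,0],[0,0,0],-1],[[0,0,0],[0,0,0],-1],[[0,0,0],[0,0,0],-1],[[0,0,0],[0,0,0],-1],[[0,0,0],[0,0,0],-1]]'
python3 -m pendant '[[[-0.15,0.03,0],[0,0,-0.55],-1],[[0,0,0],[0,0,0],-1],[[0,0,0],[0,0,0],-1],[[0,0,0],[0,0,0],-1],[[0,0,0],[0,0,0],-1],[[0,0,0],[0,0,0],-1],[[0,0,0],[0,0,0],-1],[[0,0,0],[0,0,0],-1],[[0,0,0],[0,0,0],-1],[[0,0,0],[0,0,0],-1]]'
```

```text
time: 27.42
tool_pos: [516.6, 190.9, 91.7]
tcp_rot: [3.14, -0.0, 1.49]
contact_force: [2.2, -1.9, 6.5]
grip_width: 13.3
finger_force: 30.0
time: 28.25
tool_pos: [513.1, 191.6, 91.7]
tcp_rot: [3.139, -0.0, 1.424]
contact_force: [3.6, -2.6, 4.6]
grip_width: 13.2
finger_force: 30.0
```

```bash
python3 -m pendant '[[[-0.15,0.04,0],[0,0,-0.55],-1],[[0,0,0],[0,0,0],-1],[[0,0,0],[0,0,0],-1],[[0,0,0],[0,0,0],-1],[[-0.15,0.05,0],[0,0,-0.55],-1],[[0,0,0],[0,0,0],-1],[[0,0,0],[0,0,0],-1],[[0,0,0],[0,0,0],-1],[[0,0,0],[0,0,0],-1],[[0,0,0],[0,0,0],-1]]'
```

```text
time: 29.08
tool_pos: [505.3, 193.8, 91.7]
tcp_rot: [3.136, -0.001, 1.292]
contact_force: [9.4, -4.7, 2.9]
grip_width: 13.2
finger_force: 30.0
```

```bash
python3 -m pendant '[[[-0.08,0.03,0],[0,0,-0.3],-1],[[0,0,0],[0,0,0],-1],[[0,0,0],[0,0,0],-1],[[0,0,0],[0,0,0],-1],[[0,0,0],[0,0,0],-1],[[0,0,0],[0,0,0],-1],[[0,0,0],[0,0,0],-1],[[0,0,0],[0,0,0],-1],[[0,0,0],[0,0,0],-1],[[0,0,0],[0,0,0],-1]]'
python3 -m pendant '[[[0,0,0],[0,0,0],0],[[0,0,0],[0,0,0],0],[[0,0,0],[0,0,0],0],[[0,0,0],[0,0,0],0],[[0,0,0],[0,0,0],0],[[0,0,0.5],[0,0,0],0],[[0,0,1],[0,0,0],0],[[0,0,1],[0,0,0],0],[[0,0,1],[0,0,0],0],[[0,0,0.8],[0,0,0],0]]'
python3 -c "
from h import *
print(np.round(bot.get_obs()['joint_positions'],2))
snap('side','d6');snap('scene','s6')
a=cv2.imread('pics/s6.png')[110:330,180:480]; b=cv2.imread('pics/d6.png')[60:390,220:470]
c=np.zeros((594,800,3),np.uint8)
a=cv2.resize(a,(345,253));c[:253,:345]=a
b=cv2.resize(b,None,fx=1.8,fy=1.8,interpolation=cv2.INTER_CUBIC);c[:,350:800]=b
cv2.imwrite('pics/c9.png',c)"
```

```text
time: 29.92
tool_pos: [503.5, 194.5, 91.7]
tcp_rot: [3.135, -0.001, 1.256]
contact_force: [10.7, -6.0, 0.3]
grip_width: 12.8
finger_force: 30.0
time: 30.75
tool_pos: [498.8, 195.6, 221.4]
tcp_rot: [-3.14, 0.001, 1.253]
contact_force: [0.5, 0.6, 0.1]
grip_width: 45.9
finger_force: 0.0
[0.23 0.36 1.48 0.   1.3  0.55]
```

View pics/c9.png

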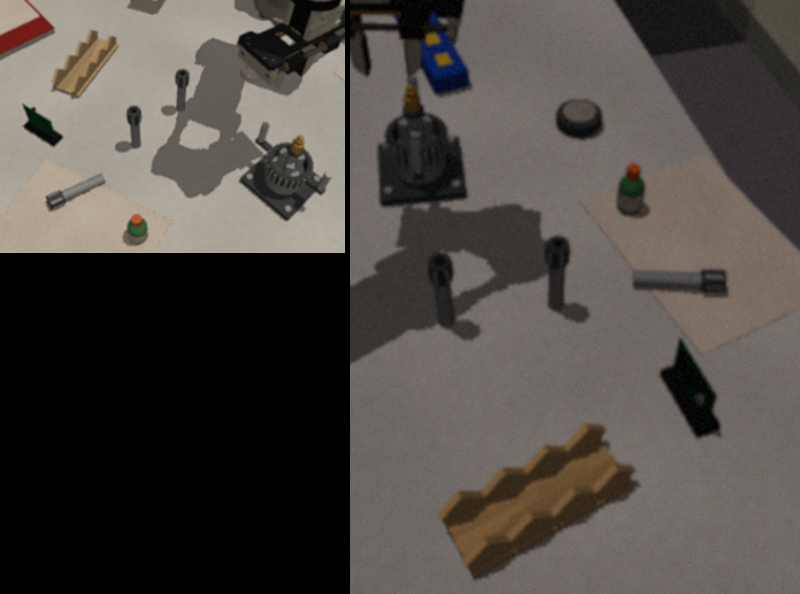

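The drill is gripped upright. H1 still lies at about foot (745,-15), nut (842,-53), so its nut is beyond reach and I'll take the shank near the foot. Refining its line before moving.

```bash
python3 -m pendant '[[[0.66,-0.55,0],[0,0,0.95],0],[[0.66,-0.55,0],[0,0,0.95],0],[[0.66,-0.55,0],[0,0,0.95],0],[[0.66,-0.55,0],[0,0,0.95],0],[[0.66,-0.55,0],[0,0,0.95],0],[[0.66,-0.55,0],[0,0,0.95],0],[[0.66,-0.55,0],[0,0,0.95],0],[[0.66,-0.55,0],[0,0,0.95],0],[[0.66,-0.55,0],[0,0,0.95],0],[[0.66,-0.55,0],[0,0,0.95],0]]'
python3 - <<'E'
from h import *
d=lambda x,y:((x-350)/1.8+220-.3,y/1.8+60-.3)
s=lambda x,y:(x/1.5+200-.3,y/1.5+110-.3)
print('foot',tri('s3',s(104,236),'d6',d(635,279)),at('s3',s(104,236),10),at('d6',d(635,279),10))
print('nut end',tri('s3',s(41,261),'d6',d(724,281)),at('s3',s(41,261),14),at('d6',d(724,281),14))
print('nut start',at('d6',d(703,281),14))
snap('wrist','w5'); w=px('w5',[[747,-14,10],[842,-53,14]]);print(w)
E
```

```text
time: 31.68
tool_pos: [697.3, 29.9, 217.7]
tcp_rot: [-3.139, -0.004, 2.398]
contact_force: [0.7, 0.0, -0.7]
grip_width: 46.0
finger_force: 0.0
foot [749.81809286 -14.68676357   4.63823832] [752.24361944 -12.48938413  10.        ] [747.18397843 -18.32206069  10.        ]
nut end [846.39175358 -54.70973195  15.85208498] [841.99782563 -52.8388897   14.        ] [851.78500949 -55.6220798   14.        ]
nut start [826.51394953 -48.26704392  14.        ]
[[320.74745629 227.77877904]
 [344.23246004 288.88994395]]
```

```bash
python3 -m pendant '[[[0.7,-0.55,0],[0,0,0.98],0],[[0.7,-0.55,0],[0,0,0.98],0],[[0.7,-0.55,0],[0,0,0.98],0],[[0,0,-0.7],[0,0,0],0],[[0,0,-0.9],[0,0,0],0],[[0,0,-0.9],[0,0,0],0],[[0,0,-0.9],[0,0,0],0],[[0,0,-0.9],[0,0,0],0],[[0,0,0],[0,0,0],0],[[0,0,0],[0,0,0],0]]'
python3 -m pendant '[[[0,0,-0.7],[0,0,0],0],[[0,0,-0.7],[0,0,0],0],[[0,0,-0.7],[0,0,0],0],[[0,0,0],[0,0,0],0],[[0,0,0],[0,0,0],0],[[0,0,0],[0,0,0],0],[[0,0,0],[0,0,0],0],[[0,0,0],[0,0,0],0],[[0,0,0],[0,0,0],0],[[0,0,0],[0,0,0],0]]'
```

```text
time: 32.57
tool_pos: [758.7, -18.5, 88.0]
tcp_rot: [-3.14, -0.007, 2.743]
contact_force: [-0.6, 0.4, 1.5]
grip_width: 45.7
finger_force: 0.0
time: 33.4
tool_pos: [761.1, -19.1, 29.1]
tcp_rot: [3.141, 0.001, 2.742]
contact_force: [-0.4, 0.8, 0.9]
grip_width: 46.1
finger_force: 0.0
```

```bash
python3 -m pendant '[[[0,0,-0.5],[0,0,0],0],[[0,0,0],[0,0,0],0],[[0,0,-0.15],[0,0,0],0],[[0,0,0],[0,0,0],0],[[0,0,-0.15],[0,0,0],0],[[0,0,0],[0,0,0],0],[[0,0,0],[0,0,0],0],[[0,0,0],[0,0,0],0],[[0,0,0],[0,0,0],0],[[0,0,0],[0,0,0],0]]'
python3 -m pendant '[[[0,0,-0.15],[0,0,0],0],[[0,0,0],[0,0,0],0],[[0,0,0],[0,0,0],0],[[0,0,0],[0,0,0],0],[[0,0,0],[0,0,0],0],[[0,0,0],[0,0,0],0],[[0,0,0],[0,0,0],0],[[0,0,0],[0,0,0],0],[[0,0,0],[0,0,0],0],[[0,0,0],[0,0,0],0]]'
```

```text
time: 34.23
tool_pos: [760.9, -19.1, 4.4]
tcp_rot: [3.141, 0.0, 2.742]
contact_force: [0.6, 0.2, 0.2]
grip_width: 46.0
finger_force: 0.0
time: 35.07
tool_pos: [760.7, -19.1, -0.3]
tcp_rot: [3.141, 0.0, 2.742]
contact_force: [-0.8, 0.1, 0.9]
grip_width: 45.8
finger_force: 0.0
```

```bash
python3 -m pendant '[[[0,0,-0.1],[0,0,0],0],[[0,0,0],[0,0,0],0],[[0,0,0],[0,0,0],0],[[0,0,-0.1],[0,0,0],0],[[0,0,0],[0,0,0],0],[[0,0,0],[0,0,0],0],[[0,0,0],[0,0,0],0],[[0,0,0],[0,0,0],0],[[0,0,0],[0,0,0],0],[[0,0,0],[0,0,0],0]]'
python3 -m pendant '[[[0,0,-0.1],[0,0,0],0],[[0,0,0],[0,0,0],0],[[0,0,0],[0,0,0],0],[[0,0,0],[0,0,0],0],[[0,0,0],[0,0,0],0],[[0,0,0],[0,0,0],0],[[0,0,0],[0,0,0],0],[[0,0,0],[0,0,0],0],[[0,0,0],[0,0,0],0],[[0,0,0],[0,0,0],0]]'
```

```text
time: 35.9
tool_pos: [760.8, -19.1, -6.3]
tcp_rot: [3.141, 0.0, 2.742]
contact_force: [-0.3, -0.5, 0.9]
grip_width: 45.8
finger_force: 0.0
time: 36.73
tool_pos: [760.7, -19.1, -9.3]
tcp_rot: [3.141, 0.0, 2.742]
contact_force: [0.2, -0.0, -0.1]
grip_width: 45.8
finger_force: 0.0
```

```bash
python3 -m pendant '[[[0,0,-0.08],[0,0,0],0],[[0,0,0],[0,0,0],0],[[0,0,0],[0,0,0],0],[[0,0,0],[0,0,0],0],[[0,0,0],[0,0,0],0],[[0,0,0],[0,0,0],0],[[0,0,0],[0,0,0],0],[[0,0,0],[0,0,0],0],[[0,0,0],[0,0,0],0],[[0,0,0],[0,0,0],0]]'
python3 -m pendant '[[[0,0,-0.07],[0,0,0],0],[[0,0,0],[0,0,0],0],[[0,0,0],[0,0,0],0],[[0,0,0],[0,0,0],0],[[0,0,0],[0,0,0],0],[[0,0,0],[0,0,0],0],[[0,0,0],[0,0,0],0],[[0,0,0],[0,0,0],0],[[0,0,0],[0,0,0],0],[[0,0,0],[0,0,0],0]]'
```

```text
time: 37.57
tool_pos: [761.1, -19.1, -10.2]
tcp_rot: [3.141, 0.001, 2.742]
contact_force: [-2.2, 0.4, 7.5]
grip_width: 45.8
finger_force: 3.5
time: 38.4
tool_pos: [761.2, -19.1, -10.3]
tcp_rot: [3.141, 0.002, 2.742]
contact_force: [-6.2, 0.6, 16.8]
grip_width: 46.1
finger_force: 8.1
```

The bench is touched at TCP -10, so the tips sit 10 mm above the reported TCP height. I raise 4 mm, grip and lift.

```bash
python3 -m pendant '[[[0,0,0.28],[0,0,0],0],[[0,0,0],[0,0,0],-1],[[0,0,0],[0,0,0],-1],[[0,0,0],[0,0,0],-1],[[0,0,0],[0,0,0],-1],[[0,0,0],[0,0,0],-1],[[0,0,0],[0,0,0],-1],[[0,0,0],[0,0,0],-1],[[0,0,0],[0,0,0],-1],[[0,0,0],[0,0,0],-1]]'
```

```text
time: 39.23
tool_pos: [760.5, -19.0, -5.8]
tcp_rot: [-3.142, -0.001, 2.742]
contact_force: [0.3, 0.4, -1.5]
grip_width: 19.2
finger_force: 29.9
```

Run:
```python
from h import *
d=lambda x,y:((x-350)/1.8+220-.3,y/1.8+60-.3)
print('bottle foot',at('d6',d(632,208),0),'cap tri',tri('scene0',(299,299),'d6',d(633,170)))
print('board stand',[at('d6',d(*p),0).round() for p in((662,378),(698,434),(718,430))])
print('puck',at('d6',d(579,118),20))
```

```text
bottle foot [792.5517126  109.67720333   0.        ] cap tri [787.70208908 111.36763699  71.67642038]
board stand [array([ 728., -160.,    0.]), array([ 738., -239.,    0.]), array([ 761., -240.,    0.])]
puck [774.70701654 290.74948468  20.        ]
```

```bash
python3 -m pendant '[[[0,0,0.6],[0,0,0],-1],[[0,0,1],[0,0,0],-1],[[0,0,1],[0,0,0],-1],[[-0.5,0.53,0],[0,0,0],-1],[[-0.6,0.63,0],[0,0,0],-1],[[-0.6,0.63,0],[0,0,0],-1],[[-0.6,0.63,0],[0,0,0],-1],[[-0.6,0.63,0],[0,0,0],-1],[[-0.6,0.63,0],[0,0,0],-1],[[-0.6,0.63,0],[0,0,0],-1]]'
python3 -m pendant '[[[-0.6,0.63,0],[0,0,0],-1],[[-0.6,0.63,0],[0,0,0],-1],[[0,0,-0.7],[0,0,0],-1],[[0,0,-0.7],[0,0,0],-1],[[0,0,-0.6],[0,0,0],-1],[[0,0,-0.4],[0,0,0],-1],[[0,0,-0.2],[0,0,0],-1],[[0,0,0],[0,0,0],-1],[[0,0,0],[0,0,0],-1],[[0,0,0],[0,0,0],-1]]'
```

```text
time: 40.07
tool_pos: [636.6, 111.1, 72.6]
tcp_rot: [3.141, -0.0, 2.742]
contact_force: [-0.1, -0.4, -1.5]
grip_width: 19.4
finger_force: 29.9
time: 40.9
tool_pos: [602.4, 148.0, -4.8]
tcp_rot: [3.141, 0.001, 2.742]
contact_force: [0.5, -0.1, -2.4]
grip_width: 19.2
finger_force: 30.0
```

```bash
python3 -m pendant '[[[0,0,0],[0,0,0],0.1],[[0,0,0],[0,0,0],0.1],[[0,0,0],[0,0,0],0.1],[[0,0,0],[0,0,0],0.1],[[0,0,0.15],[0,0,0],0.1],[[0.48,-0.2,0],[0,0,0],0.1],[[0.48,-0.2,0],[0,0,0],0.1],[[0.48,-0.2,0],[0,0,0],0.1],[[0.48,-0.2,0],[0,0,0],0.1],[[0.48,-0.2,0],[0,0,0],0.1]]'
python3 - <<'E'
from h import *
o=bot.get_obs(); print(np.round(o['tool_pos'],1))
snap('scene','s7');snap('side','d7')
a=cv2.imread('pics/s7.png')[150:350,260:460]; b=cv2.imread('pics/d7.png')[90:290,290:490]
cv2.imwrite('pics/c10.png',cv2.resize(np.hstack([a,b]),None,fx=2,fy=2,interpolation=cv2.INTER_CUBIC))
E
```

```text
time: 41.73
tool_pos: [674.5, 117.8, -0.5]
tcp_rot: [3.141, 0.0, 2.742]
contact_force: [0.5, 0.9, -0.2]
grip_width: 50.1
finger_force: 0.0
[ 6.745e+02  1.178e+02 -5.000e-01]
```

View pics/c10.png

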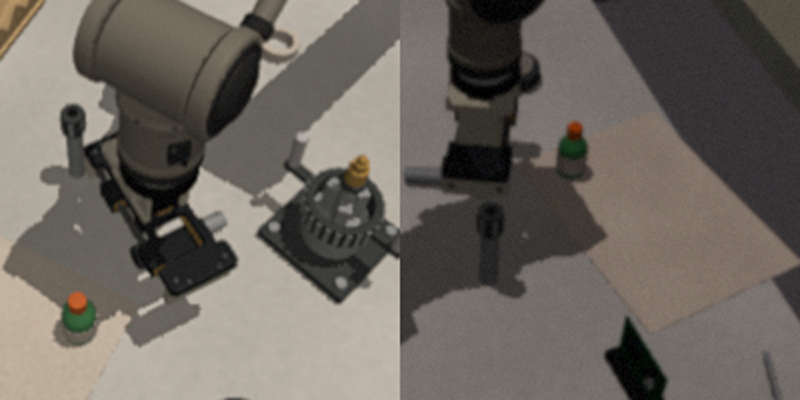

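The gripper is now over the nut. The foot end shows at (220,218) in the scene crop and (407,174) in the side crop.

```bash
python3 - <<'E'
from h import *
s=lambda x,y:(x/2+260-.25,y/2+150-.25); d=lambda x,y:((x-400)/2+290-.25,y/2+90-.25)
f=tri('s7',s(221,219),'d7',d(408,175)); print(f,at('s7',s(221,219),10),at('d7',d(408,175),10),np.hypot(674.5-f[0],117.8-f[1]))
E
python3 -m pendant '[[[0,0,0],[0,0,0],-1],[[0,0,0],[0,0,0],-1],[[0,0,0],[0,0,0],-1],[[0,0,0],[0,0,0],-1],[[0,0,0],[0,0,0],-1],[[0,0,0],[0,0,0],-1],[[0,0,0],[0,0,0],-1],[[0,0,0],[0,0,0],-1],[[0,0,0],[0,0,0],-1],[[0,0,0],[0,0,0],-1]]'
```

```text
[591.134676   152.72376714   8.9874257 ] [591.22597861 153.17631267  10.        ] [591.29014814 151.37505787  10.        ] 90.38499188180916
time: 42.67
tool_pos: [673.6, 118.1, -0.9]
tcp_rot: [3.141, -0.0, 2.742]
contact_force: [-1.3, 1.1, 1.3]
grip_width: 27.3
finger_force: 30.0
```

H1 is gripped by the nut (27.3), 90 mm from its foot. Carry it to the middle groove with the nut to the far side: TCP target (558,-317).

```bash
python3 -m pendant '[[[0,0,0.6],[0,0,0],-1],[[0,0,1],[0,0,0],-1],[[0,0,1],[0,0,0],-1],[[0,0,1],[0,0,0],-1],[[0,0,1],[0,0,0],-1],[[0,0,0.8],[0,0,0],-1],[[-0.24,-0.6,0],[0,0,-0.48],-1],[[-0.24,-0.9,0],[0,0,-0.48],-1],[[-0.24,-0.9,0],[0,0,-0.48],-1],[[-0.24,-0.9,0],[0,0,-0.48],-1]]'
python3 -m pendant '[[[-0.24,-0.9,0],[0,0,-0.48],-1],[[-0.24,-0.9,0],[0,0,-0.48],-1],[[-0.24,-0.9,0],[0,0,-0.48],-1],[[-0.24,-0.9,0],[0,0,-0.48],-1],[[-0.24,-0.9,0],[0,0,-0.48],-1],[[-0.24,-0.9,0],[0,0,-0.48],-1],[[-0.24,-0.9,0],[0,0,-0.48],-1],[[-0.24,-0.9,0],[0,0,-0.48],-1],[[-0.24,-0.9,0],[0,0,-0.48],-1],[[-0.24,-0.9,0],[0,0,-0.48],-1]]'
python3 -m pendant '[[[-0.24,-0.9,0],[0,0,-0.48],-1],[[-0.1,-0.4,0],[0,0,-0.48],-1],[[0,0,0],[0,0,0],-1],[[0,0,0],[0,0,0],-1],[[0,0,0],[0,0,0],-1],[[0,0,0],[0,0,0],-1],[[0,0,0],[0,0,0],-1],[[0,0,0],[0,0,0],-1],[[0,0,0],[0,0,0],-1],[[0,0,0],[0,0,0],-1]]'
```

```text
time: 43.5
tool_pos: [644.5, 18.0, 160.8]
tcp_rot: [-3.141, 0.0, 2.51]
contact_force: [0.6, -0.3, -1.0]
grip_width: 26.8
finger_force: 30.0
time: 44.33
tool_pos: [572.3, -252.6, 160.8]
tcp_rot: [-3.141, 0.0, 1.933]
contact_force: [1.0, -0.3, -2.6]
grip_width: 26.9
finger_force: 30.0
time: 45.17
tool_pos: [562.9, -289.6, 161.1]
tcp_rot: [3.141, 0.0, 1.821]
contact_force: [0.1, 1.3, -2.1]
grip_width: 27.3
finger_force: 30.0
```

```bash
python3 -m pendant '[[[-0.08,-0.45,0],[0,0,-0.08],-1],[[-0.08,-0.45,0],[0,0,0],-1],[[0,0,-0.6],[0,0,0],-1],[[0,0,-0.8],[0,0,0],-1],[[0,0,-0.8],[0,0,0],-1],[[0,0,-0.7],[0,0,0],-1],[[0,0,-0.5],[0,0,0],-1],[[0,0,-0.3],[0,0,0],-1],[[0,0,-0.2],[0,0,0],-1],[[0,0,0],[0,0,0],-1]]'
python3 -m pendant '[[[0,0,-0.1],[0,0,0],-1],[[0,0,0],[0,0,0],-1],[[0,0,0],[0,0,0],-1],[[0,0,0],[0,0,0],-1],[[0,0,0],[0,0,0],-1],[[0,0,0],[0,0,0],-1],[[0,0,0],[0,0,0],-1],[[0,0,0],[0,0,0],-1],[[0,0,0],[0,0,0],-1],[[0,0,0],[0,0,0],-1]]'
```

```text
time: 46.0
tool_pos: [557.4, -317.6, 43.0]
tcp_rot: [-3.141, -0.001, 1.81]
contact_force: [-0.2, 0.3, -2.5]
grip_width: 27.2
finger_force: 30.0
time: 46.83
tool_pos: [557.9, -317.0, 41.1]
tcp_rot: [3.141, 0.0, 1.811]
contact_force: [0.7, 0.2, -1.5]
grip_width: 26.8
finger_force: 30.0
```

Lower in small steps until the shank seats.

```bash
python3 -m pendant '[[[0,0,-0.12],[0,0,0],-1],[[0,0,0],[0,0,0],-1],[[0,0,-0.12],[0,0,0],-1],[[0,0,0],[0,0,0],-1],[[0,0,0],[0,0,0],-1],[[0,0,0],[0,0,0],-1],[[0,0,0],[0,0,0],-1],[[0,0,0],[0,0,0],-1],[[0,0,0],[0,0,0],-1],[[0,0,0],[0,0,0],-1]]'
python3 -m pendant '[[[0,0,-0.1],[0,0,0],-1],[[0,0,0],[0,0,0],-1],[[0,0,0],[0,0,0],-1],[[0,0,0],[0,0,0],-1],[[0,0,0],[0,0,0],-1],[[0,0,0],[0,0,0],-1],[[0,0,0],[0,0,0],-1],[[0,0,0],[0,0,0],-1],[[0,0,0],[0,0,0],-1],[[0,0,0],[0,0,0],-1]]'
```

```text
time: 47.67
tool_pos: [557.9, -317.0, 33.9]
tcp_rot: [3.141, 0.0, 1.811]
contact_force: [0.1, 0.0, -0.7]
grip_width: 27.0
finger_force: 30.0
time: 48.5
tool_pos: [557.9, -316.9, 30.9]
tcp_rot: [3.141, -0.0, 1.811]
contact_force: [-0.0, 0.1, -1.6]
grip_width: 26.7
finger_force: 30.0
```

```bash
python3 -m pendant '[[[0,0,-0.08],[0,0,0],-1],[[0,0,0],[0,0,0],-1],[[0,0,0],[0,0,0],-1],[[0,0,0],[0,0,0],-1],[[0,0,0],[0,0,0],-1],[[0,0,0],[0,0,0],-1],[[0,0,0],[0,0,0],-1],[[0,0,0],[0,0,0],-1],[[0,0,0],[0,0,0],-1],[[0,0,0],[0,0,0],-1]]'
python3 -m pendant '[[[0,0,-0.08],[0,0,0],-1],[[0,0,0],[0,0,0],-1],[[0,0,0],[0,0,0],-1],[[0,0,0],[0,0,0],-1],[[0,0,0],[0,0,0],-1],[[0,0,0],[0,0,0],-1],[[0,0,0],[0,0,0],-1],[[0,0,0],[0,0,0],-1],[[0,0,0],[0,0,0],-1],[[0,0,0],[0,0,0],-1]]'
```

```text
time: 49.33
tool_pos: [558.0, -317.1, 28.5]
tcp_rot: [3.141, 0.0, 1.811]
contact_force: [0.5, -1.7, -0.0]
grip_width: 27.1
finger_force: 30.0
time: 50.17
tool_pos: [558.1, -317.1, 26.2]
tcp_rot: [3.141, 0.0, 1.811]
contact_force: [3.2, -2.4, 2.2]
grip_width: 27.0
finger_force: 30.0
```

Seated (force turned positive at TCP 26). Release and rise.

```bash
python3 -m pendant '[[[0,0,0],[0,0,0],-0.2],[[0,0,0],[0,0,0],-0.2],[[0,0,0],[0,0,0],-0.1],[[0,0,0],[0,0,0],-0.1],[[0,0,0.3],[0,0,0],0],[[0,0,0.8],[0,0,0],0],[[0,0,1],[0,0,0],0],[[0,0,1],[0,0,0],0],[[0,0,1],[0,0,0],0],[[0,0,1],[0,0,0],0]]'
python3 - <<'E'
from h import *
snap('scene','s8');snap('side','d8');o=bot.get_obs();print(np.round(o['joint_positions'],2))
a=cv2.imread('pics/s8.png')[120:320,190:390]; b=cv2.imread('pics/d8.png')[170:390,245:455]
cv2.imwrite('pics/c11.png',np.hstack([cv2.resize(a,(400,500),interpolation=cv2.INTER_CUBIC) if 0 else cv2.resize(a,(400,400),interpolation=cv2.INTER_CUBIC),cv2.resize(b,(382,400),interpolation=cv2.INTER_CUBIC)]))
E
```

```text
time: 51.0
tool_pos: [557.6, -316.7, 181.2]
tcp_rot: [3.142, 0.0, 1.811]
contact_force: [0.4, -0.4, -0.2]
grip_width: 46.0
finger_force: 0.0
[-0.64  0.58  1.22  0.    1.33 -0.88]
```

View pics/c11.png

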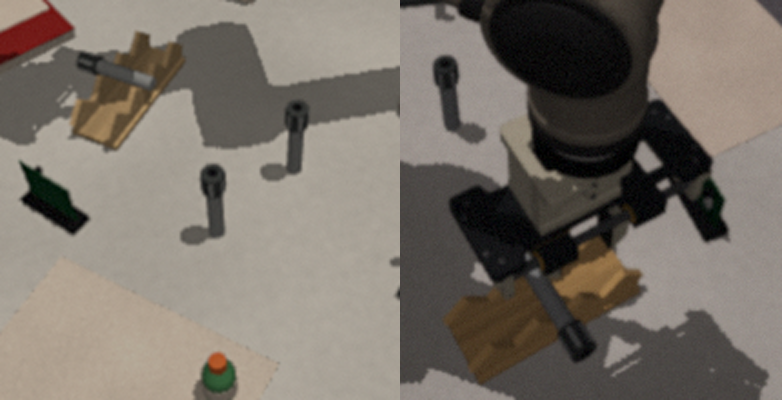

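H1 lies in the middle groove (scene crop (115,70)), nut on the far side; H2 and H3 stand unmoved. Next I tilt the tool 45° about its closing axis and approach H3.

```bash
python3 -m pendant '[[[-0.13,0.5,0.1],[0.907,0.222,0],0],[[-0.13,0.8,0.1],[0.907,0.222,0],0],[[-0.13,0.8,0.1],[0.907,0.222,0],0],[[-0.13,0.8,0.1],[0.907,0.222,0],0],[[-0.13,0.8,0],[0.907,0.222,0],0],[[-0.13,0.8,0],[0.907,0.222,0],0],[[-0.13,0.8,0],[0.907,0.222,0],0],[[-0.13,0.8,0],[0,0,0],0],[[-0.13,0.8,0],[0,0,0],0],[[-0.13,0.8,0],[0,0,0],0]]'
python3 -m pendant '[[[0,0,0],[0,0,0],0],[[0,0,0],[0,0,0],0],[[0,0,0],[0,0,0],0],[[0,0,0],[0,0,0],0],[[0,0,0],[0,0,0],0],[[0,0,0],[0,0,0],0],[[0,0,0],[0,0,0],0],[[0,0,0],[0,0,0],0],[[0,0,0],[0,0,0],0],[[0,0,0],[0,0,0],0]]'
cat >> h.py <<'E'
from scipy.spatial.transform import Rotation as Ro
def tool(o):
    R=Ro.from_euler('xyz',o['tcp_rot']).as_matrix(); return np.array(o['tool_pos']),-R[:,2],R[:,1]
E
python3 -c "
from h import *
o=bot.get_obs(); t,u,c=tool(o); print(t.round(1),u.round(3),c.round(3),np.round(o['joint_positions'],2))"
```

```text
time: 51.93
tool_pos: [518.3, -85.1, 190.0]
tcp_rot: [-3.139, -0.786, 1.808]
contact_force: [0.2, 0.2, 0.4]
grip_width: 45.5
finger_force: 0.0
time: 52.77
tool_pos: [518.9, -86.1, 191.0]
tcp_rot: [-3.142, -0.784, 1.811]
contact_force: [0.5, -0.0, 0.6]
grip_width: 46.1
finger_force: 0.0
[518.9 -86.1 191. ] [ 0.168 -0.686  0.708] [ 0.971  0.238 -0.   ] [-0.61  0.68  1.3   0.49  1.78 -0.91]
```

```bash
python3 -m pendant '[[[-0.07,0.4,-0.51],[0,0,0],0],[[-0.07,0.4,-0.51],[0,0,0],0],[[-0.07,0.4,-0.51],[0,0,0],0],[[-0.07,0.4,-0.51],[0,0,0],0],[[-0.07,0.4,-0.51],[0,0,0],0],[[0,0,0],[0,0,0],0],[[0,0,0],[0,0,0],0],[[0,0,0],[0,0,0],0],[[0,0,0],[0,0,0],0],[[0,0,0],[0,0,0],0]]'
python3 - <<'E'
from h import *
o=bot.get_obs(); t,u,c=tool(o); print(t.round(1))
snap('scene','s9');snap('side','d9')
a=cv2.imread('pics/s9.png')[110:230,280:400]; b=cv2.imread('pics/d9.png')[140:260,210:330]
cv2.imwrite('pics/c12.png',cv2.resize(np.hstack([a,b]),None,fx=3.3,fy=3.3,interpolation=cv2.INTER_CUBIC))
P=[]
for h in (t+10*u, t-17*u+[0,0,27.]):
    P+=[h+23*c,h-23*c]
P+=[[505,-11.5,115],[505,-11.5,0]]
print(((px('s9',P)-[280,110])*3.3).round().tolist()); print(((px('d9',P)-[210,140])*3.3+[396,0]).round().tolist())
E
```

```text
time: 53.6
tool_pos: [509.0, -26.9, 115.2]
tcp_rot: [3.14, -0.783, 1.812]
contact_force: [0.0, 0.3, 0.1]
grip_width: 45.8
finger_force: 0.0
[509.  -26.9 115.2]
[[148.0, 213.0], [175.0, 172.0], [173.0, 214.0], [199.0, 172.0], [191.0, 209.0], [185.0, 310.0]]
[[644.0, 217.0], [576.0, 246.0], [629.0, 188.0], [561.0, 217.0], [594.0, 215.0], [608.0, 326.0]]
```

View pics/c12.png

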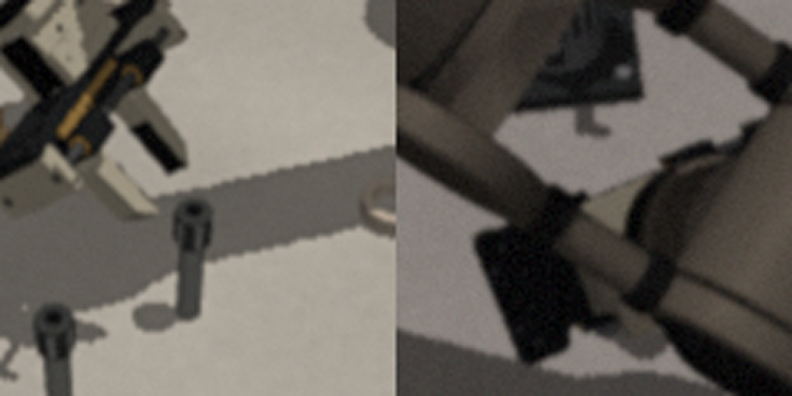

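The scene crop shows the fingertips at (150,212) and (183,165), so the fingers are simply shorter along the tool axis. H3's nut is at (192,210) as predicted. Advance along the tool and grip.

```bash
python3 -m pendant '[[[-0.075,0.295,-0.305],[0,0,0],0],[[-0.075,0.295,-0.305],[0,0,0],0],[[-0.075,0.295,-0.305],[0,0,0],0],[[-0.075,0.295,-0.305],[0,0,0],0],[[0,0,0],[0,0,0],0],[[0,0,0],[0,0,0],-1],[[0,0,0],[0,0,0],-1],[[0,0,0],[0,0,0],-1],[[0,0,0],[0,0,0],-1],[[0,0,0],[0,0,0],-1]]'
python3 -m pendant '[[[0,0,0],[0,0,0],-1],[[0,0,0],[0,0,0],-1],[[0,0,0],[0,0,0],-1],[[0,0,0],[0,0,0],-1],[[0,0,0.3],[0,0,0],-1],[[0,0,0.7],[0,0,0],-1],[[0,0,1],[0,0,0],-1],[[0,0,1],[0,0,0],-1],[[0,0,1],[0,0,0],-1],[[0,0,0],[0,0,0],-1]]'
```

```text
time: 54.53
tool_pos: [499.9, 8.9, 78.4]
tcp_rot: [3.14, -0.784, 1.811]
contact_force: [0.5, -0.4, 1.5]
grip_width: 27.1
finger_force: 30.0
time: 55.37
tool_pos: [500.8, 8.9, 202.8]
tcp_rot: [3.133, -0.779, 1.818]
contact_force: [1.0, -0.5, -1.8]
grip_width: 27.0
finger_force: 30.0
```

```bash
python3 -m pendant '[[[-0.03,-0.3,0],[-0.908,-0.223,0],-1],[[-0.03,-0.6,0],[-0.908,-0.223,0],-1],[[-0.03,-0.6,0],[-0.908,-0.223,0],-1],[[-0.03,-0.6,0],[-0.908,-0.223,0],-1],[[-0.03,-0.6,0],[-0.908,-0.223,0],-1],[[-0.03,-0.6,0],[-0.908,-0.223,0],-1],[[-0.03,-0.6,0],[-0.908,-0.223,0],-1],[[-0.03,-0.6,0],[-0.908,-0.223,0],-1],[[-0.03,-0.6,0],[-0.908,-0.223,0],-1],[[-0.03,-0.6,0],[-0.908,-0.223,0],-1]]'
python3 -m pendant '[[[-0.03,-0.6,0],[-0.908,-0.223,0],-1],[[-0.03,-0.6,0],[-0.908,-0.223,0],-1],[[-0.03,-0.6,0],[-0.908,-0.223,0],-1],[[-0.03,-0.6,0],[-0.908,-0.223,0],-1],[[0,0,0],[0,0,0],-1],[[0,0,0],[0,0,0],-1],[[0,0,0],[0,0,0],-1],[[0,0,0],[0,0,0],-1],[[0,0,0],[0,0,0],-1],[[0,0,0],[0,0,0],-1]]'
python3 - <<'E'
from h import *
o=bot.get_obs(); t,u,c=tool(o); print(t.round(1),u.round(3),c.round(3),np.round(o['joint_positions'],2))
s=lambda x,y:(x/2+190-.25,y/2+120-.25); d=lambda x,y:((x-400)/1.819+245-.25,y/1.819+170-.25)
f=at('s8',s(153,82),41); n=at('s8',s(79,62),41); n2=at('d8',d(578,352),41); print('H1 foot',f,'nutend',n,n2)
# base corners
print([at('s8',s(*p),5).round(1) for p in((110,148),(72,131),(184,50))],[at('d8',d(*p),5).round(1) for p in((482,384),(446,320),(640,278))])
E
```

```text
time: 56.2
tool_pos: [490.2, -162.0, 198.3]
tcp_rot: [3.14, 0.343, 1.812]
contact_force: [-0.8, -1.3, -1.8]
grip_width: 27.4
finger_force: 30.0
time: 57.03
tool_pos: [489.8, -231.5, 206.3]
tcp_rot: [-3.137, 0.767, 1.811]
contact_force: [-0.7, -0.1, -2.0]
grip_width: 27.2
finger_force: 29.9
[ 489.8 -231.5  206.3] [-0.16   0.675  0.72 ] [ 0.972  0.235 -0.003] [-0.2   0.31  1.9  -1.    0.85  0.22]
H1 foot [ 531.93444438 -231.53179006   41.        ] nutend [ 568.61279161 -340.25102833   41.        ] [ 557.1452276  -336.63160061   41.        ]
[array([ 633. , -217.6,    5. ]), array([ 644.5, -279.7,    5. ]), array([ 430.5, -272.1,    5. ])] [array([ 463.7, -326.9,    5. ]), array([ 443.8, -253.8,    5. ]), array([ 650.5, -265.3,    5. ])]
```

```bash
python3 -m pendant '[[[-0.02,-0.09,-0.7],[0,0,0],-1],[[-0.02,-0.09,-0.7],[0,0,0],-1],[[-0.02,-0.09,-0.7],[0,0,0],-1],[[-0.02,-0.08,-0.7],[0,0,0],-1],[[0,0,-0.6],[0,0,0],-1],[[0,0,0],[0,0,0],-1],[[0,0,0],[0,0,0],-1],[[0,0,0],[0,0,0],-1],[[0,0,0],[0,0,0],-1],[[0,0,0],[0,0,0],-1]]'
python3 - <<'E'
from h import *
o=bot.get_obs(); t,u,c=tool(o); G=t+29*u; print(t.round(1),u.round(3),c.round(3),np.round(o['joint_positions'],2),'G',G.round(1))
E
```

```text
time: 57.87
tool_pos: [501.2, -232.6, 135.6]
tcp_rot: [-3.111, 0.695, 1.808]
contact_force: [-0.0, 0.0, -1.5]
grip_width: 27.3
finger_force: 29.9
[ 501.2 -232.6  135.6] [-0.121  0.629  0.768] [ 0.976  0.216 -0.023] [-0.22  0.43  1.9  -1.    0.78  0.28] G [ 497.6 -214.3  157.8]
```

The fourth joint is at its -1 limit above the near groove, and the far groove, reached with a flatter forearm, eases this. I move over the far groove and check orientation and joints.

```bash
python3 -m pendant '[[[0.5,0.1,0.3],[0,0,0],-1],[[0.69,0.13,0],[0,0,0],-1],[[0.69,0.13,0],[0,0,0],-1],[[0.69,0.13,0],[0,0,0],-1],[[0.2,0.05,0],[0,0,0],-1],[[0,0,-0.3],[0,0,0],-1],[[0,0,-0.5],[0,0,0],-1],[[0,0,-0.5],[0,0,0],-1],[[0,0,0],[0,0,0],-1],[[0,0,0],[0,0,0],-1]]'
cat > st.py <<'E'
from h import *
o=bot.get_obs(); t,u,c=tool(o); G=t+29*u; print(t.round(1),u.round(3),'c',c.round(3),np.round(o['joint_positions'],2),'G',G.round(1))
g=np.array([-.24,.971,0])
a=Ro.from_rotvec(-c*np.pi/4).apply(u); print('a',a.round(3),'slope deg',np.degrees(np.arcsin(a[2])).round(1),'yaw',np.degrees(np.arctan2(a[1],a[0])).round(1),'mid',(G-60*a).round(1),'foot',(G-99*a).round(1))
E
python3 st.py
```

```text
time: 58.7
tool_pos: [582.4, -216.5, 103.8]
tcp_rot: [-3.106, 0.694, 1.811]
contact_force: [0.7, -0.3, -1.6]
grip_width: 27.1
finger_force: 29.9
[ 582.4 -216.5  103.8] [-0.118  0.629  0.769] c [ 0.976  0.216 -0.027] [-0.16  0.6   1.7  -0.95  0.84  0.27] G [ 579.  -198.2  126.1]
a [-0.213  0.973  0.091] slope deg 5.2 yaw 102.3 mid [ 591.8 -256.6  120.6] foot [ 600.1 -294.6  117.1]
```

```bash
python3 -m pendant '[[[0.08,0,-0.3],[0.32,0.07,0],-1],[[0,0,-0.5],[0,0,0],-1],[[0,0,-0.5],[0,0,0],-1],[[0,0,-0.3],[0,0,0],-1],[[0,0,0],[0,0,0],-1],[[0,0,0],[0,0,0],-1],[[0,0,0],[0,0,0],-1],[[0,0,0],[0,0,0],-1],[[0,0,0],[0,0,0],-1],[[0,0,0],[0,0,0],-1]]'
python3 st.py
```

```text
time: 59.53
tool_pos: [586.7, -216.4, 57.5]
tcp_rot: [-3.112, 0.656, 1.808]
contact_force: [-0.6, 0.0, -1.8]
grip_width: 27.5
finger_force: 29.9
[ 586.7 -216.4   57.5] [-0.115  0.599  0.792] c [ 0.976  0.217 -0.023] [-0.17  0.66  1.7  -0.96  0.77  0.31] G [ 583.4 -199.    80.5]
a [-0.213  0.969  0.129] slope deg 7.4 yaw 102.4 mid [ 596.2 -257.2   72.7] foot [ 604.5 -294.9   67.7]
```

```bash
python3 -m pendant '[[[-0.07,0,-0.3],[0.24,0.05,0],-1],[[0,0,-0.3],[0,0,0],-1],[[0,0,-0.2],[0,0,0],-1],[[0,0,0],[0,0,0],-1],[[0,0,0],[0,0,0],-1],[[0,0,0],[0,0,0],-1],[[0,0,0],[0,0,0],-1],[[0,0,0],[0,0,0],-1],[[0,0,0],[0,0,0],-1],[[0,0,0],[0,0,0],-1]]'
python3 st.py
```

```text
time: 60.37
tool_pos: [584.4, -216.3, 32.9]
tcp_rot: [-3.113, 0.626, 1.807]
contact_force: [-0.5, 0.5, -1.5]
grip_width: 27.5
finger_force: 29.9
[ 584.4 -216.3   32.9] [-0.109  0.576  0.81 ] c [ 0.976  0.218 -0.023] [-0.19  0.69  1.71 -0.96  0.73  0.32] G [ 581.2 -199.6   56.4]
a [-0.212  0.964  0.159] slope deg 9.1 yaw 102.4 mid [ 593.9 -257.5   46.9] foot [ 602.1 -295.1   40.7]
```

```bash
python3 -m pendant '[[[0,0,-0.1],[0,0,0],-1],[[0,0,0],[0,0,0],-1],[[0,0,0],[0,0,0],-1],[[0,0,-0.07],[0,0,0],-1],[[0,0,0],[0,0,0],-1],[[0,0,0],[0,0,0],-1],[[0,0,0],[0,0,0],-1],[[0,0,0],[0,0,0],-1],[[0,0,0],[0,0,0],-1],[[0,0,0],[0,0,0],-1]]'
python3 st.py
```

```text
time: 61.2
tool_pos: [584.8, -216.3, 27.9]
tcp_rot: [-3.113, 0.626, 1.808]
contact_force: [3.5, 3.1, 2.8]
grip_width: 27.1
finger_force: 30.0
[ 584.8 -216.3   27.9] [-0.11   0.576  0.81 ] c [ 0.976  0.218 -0.023] [-0.19  0.7   1.71 -0.97  0.72  0.33] G [ 581.6 -199.6   51.4]
a [-0.212  0.964  0.158] slope deg 9.1 yaw 102.4 mid [ 594.3 -257.4   41.9] foot [ 602.6 -295.    35.7]
```

```bash
python3 -m pendant '[[[0,0,-0.1],[0,0,0],-1],[[0,0,-0.1],[0,0,0],-1],[[0,0,0],[0,0,0],-1],[[0,0,0],[0,0,0],-0.3],[[0,0,0],[0,0,0],-0.2],[[0,0,0],[0,0,0],-0.1],[[0,0,0],[0,0,0],-0.1],[[0,0,0],[0,0,0],0],[[0,0,0],[0,0,0],0],[[0,0,0],[0,0,0],0]]'
python3 -m pendant '[[[-0.06,0.3,0.42],[0,0,0],0],[[-0.08,0.4,0.56],[0,0,0],0],[[-0.08,0.4,0.56],[0,0,0],0],[[-0.08,0.4,0.56],[0,0,0],0],[[0,0.3,0.8],[0.9,0.2,0],0],[[0,0.3,0.8],[0.9,0.2,0],0],[[0,0.3,0.8],[0.9,0.2,0],0],[[0,0.3,0.5],[0.9,0.2,0],0],[[0,0,0],[0,0,0],0],[[0,0,0],[0,0,0],0]]'
python3 - <<'E'
from h import *
snap('scene','s10');snap('side','d10')
# frame difference before/after at H2 & cradle area, numeric check of holder axis by dark pixels
im=cv2.imread('pics/s10.png'); g=np.array([-.238,.971,0]);c=np.array([.971,.238,0])
ctr=np.array([545.5,-268.5,0])
for k in(-1,0,1):
  for x in(-38,-30,0,30,40,60,75):
    row=[]
    for y in range(-20,21,5):
      P=ctr+c*(50*k+y)+g*x+[0,0,48]; q=px('s10',P)[0].round().astype(int); b=im[q[1],q[0]].astype(int); row.append((int(b.mean()),int(b[2]-b[0])))
    print(k,x,row)
E
python3 st.py|head -1
```

```text
time: 62.03
tool_pos: [584.2, -216.5, 21.7]
tcp_rot: [-3.112, 0.626, 1.807]
contact_force: [-0.7, 0.9, -0.6]
grip_width: 45.9
finger_force: 0.0
time: 62.87
tool_pos: [575.0, -140.1, 166.5]
tcp_rot: [-3.118, 0.216, 1.8]
contact_force: [-1.1, -1.0, -0.6]
grip_width: 45.8
finger_force: 0.0
-1 -38 [(29, -2), (33, -2), (28, -1), (18, -1), (50, 10), (77, 15), (77, 14), (75, 14), (86, 13)]
-1 -30 [(32, -2), (30, -2), (29, -2), (15, -2), (26, 5), (67, 12), (78, 14), (75, 13), (80, 17)]
-1 0 [(16, -2), (21, -2), (28, 1), (27, -3), (15, -3), (42, 7), (75, 14), (77, 15), (76, 14)]
-1 30 [(17, -4), (17, 1), (16, 3), (18, -1), (13, 0), (13, -1), (29, 5), (66, 12), (71, 13)]
-1 40 [(24, 5), (11, -1), (15, 5), (36, 16), (56, 15), (38, 8), (47, 7), (73, 12), (74, 14)]
-1 60 [(151, 14), (161, 17), (153, 18), (117, 33), (99, 42), (98, 45), (99, 50), (105, 56), (114, 63)]
-1 75 [(157, 18), (161, 16), (157, 18), (158, 18), (158, 18), (160, 19), (159, 17), (160, 19), (161, 17)]
0 -38 [(166, 17), (163, 18), (157, 18), (125, 10), (122, 6), (109, 7), (82, 4), (51, 3), (48, 7)]
0 -30 [(148, 35), (162, 22), (
[... 658 characters left out ...]
 -30 [(129, 30), (95, 18), (99, 7), (120, 7), (124, 7), (113, 6), (91, 6), (101, 15), (143, 37)]
1 0 [(62, 33), (62, 36), (73, 30), (106, 9), (125, 6), (113, 5), (91, 4), (73, 12), (72, 32)]
1 30 [(120, 66), (122, 66), (108, 54), (121, 5), (127, 6), (116, 7), (97, 4), (79, 25), (102, 55)]
1 40 [(75, 40), (73, 41), (67, 16), (89, 5), (105, 4), (118, 5), (91, 4), (68, 7), (65, 32)]
1 60 [(98, 45), (75, 30), (42, 2), (62, 2), (43, 2), (30, 0), (47, 1), (60, 2), (59, 19)]
1 75 [(166, 17), (156, 17), (72, 7), (12, -5), (19, 0), (23, -1), (29, 0), (37, -2), (46, 5)]
[ 573.5 -138.7  163.9] [-0.021  0.213  0.977] c [ 0.974  0.224 -0.028] [-0.25  0.48  1.49 -0.23  1.11 -0.39] G [ 572.9 -132.5  192.2]
```

H3 is centred in the far groove, grey shank to ±38 and dark nut beyond 60, and H1 is in the middle. H2 gets a 62° lean at the pick, so that only 28° is needed at the placing.

```bash
python3 -m pendant '[[[0.21,0.22,0],[0.875,0.214,0],0],[[0.21,0.22,0],[0.875,0.214,0],0],[[0.21,0.22,0],[0.875,0.214,0],0],[[0.21,0.22,0],[0.875,0.214,0],0],[[0.21,0.22,0],[0.875,0.214,0],0],[[0.21,0.22,0],[0.875,0.214,0],0],[[0.21,0.22,0],[0.875,0.214,0],0],[[0.21,0.22,0],[0.875,0.214,0],0],[[0.21,0.22,0],[0.875,0.214,0],0],[[0.21,0.22,0],[0.875,0.214,0],0]]'
python3 -m pendant '[[[0.21,0.22,0],[0.875,0.214,0],0],[[0.21,0.22,0],[0.875,0.214,0],0],[[0,0,0],[0,0,0],0],[[0,0,0],[0,0,0],0],[[0,0,0],[0,0,0],0],[[0,0,0],[0,0,0],0],[[0,0,0],[0,0,0],0],[[0,0,0],[0,0,0],0],[[0,0,0],[0,0,0],0],[[0,0,0],[0,0,0],0]]'
python3 st.py|head -1
python3 - <<'E'
from h import *
# H2 position: match nut top by comparing scene0 patch in a fresh picture
snap('scene','s11')
a=cv2.imread('pics/s8.png',0); b=cv2.imread('pics/s11.png',0)
T=a[198:248,283:311]; r=cv2.matchTemplate(b[178:268,263:331],T,cv2.TM_CCOEFF_NORMED); print(cv2.minMaxLoc(r))
E
```

```text
time: 63.8
tool_pos: [637.1, -71.9, 163.5]
tcp_rot: [-3.098, -0.873, 1.794]
contact_force: [0.9, 0.5, -0.7]
grip_width: 45.7
finger_force: 0.0
time: 64.63
tool_pos: [650.2, -59.5, 166.1]
tcp_rot: [-3.101, -1.082, 1.796]
contact_force: [-0.4, -0.7, -0.0]
grip_width: 45.9
finger_force: 0.0
[650.2 -59.5 166.1] [ 0.236 -0.851  0.469] c [ 0.966  0.258 -0.019] [-0.53  1.07  0.76  0.78  2.08 -0.67] G [657.1 -84.2 179.7]
(-0.30374428629875183, 0.8480002880096436, (10, 13), (20, 20))
```

```bash
python3 -m pendant '[[[0.03,0.03,-0.5],[0,0,0],0],[[0,0,-0.6],[0,0,0],0],[[0,0,-0.5],[0,0,0],0],[[0,0,0],[0,0,0],0],[[-0.11,0.4,-0.22],[0,0,0],0],[[-0.11,0.4,-0.22],[0,0,0],0],[[-0.11,0.4,-0.22],[0,0,0],0],[[-0.11,0.4,-0.22],[0,0,0],0],[[-0.11,0.4,-0.22],[0,0,0],0],[[0,0,0],[0,0,0],0]]'
python3 -m pendant '[[[0,0,0],[0,0,0],-1],[[0,0,0],[0,0,0],-1],[[0,0,0],[0,0,0],-1],[[0,0,0],[0,0,0],-1],[[0,0,0],[0,0,0],-1],[[0,0,0],[0,0,0],-1],[[0,0,0],[0,0,0],-1],[[0,0,0],[0,0,0],-1],[[0,0,0],[0,0,0],-1],[[0,0,0],[0,0,0],-1]]'
python3 st.py|head -1
```

```text
time: 65.52
tool_pos: [633.3, 3.8, 82.6]
tcp_rot: [-3.092, -1.086, 1.789]
contact_force: [-1.2, 0.4, -0.9]
grip_width: 45.6
finger_force: 0.0
time: 66.35
tool_pos: [634.7, 1.3, 84.5]
tcp_rot: [-3.1, -1.083, 1.795]
contact_force: [0.8, -0.4, 2.1]
grip_width: 27.2
finger_force: 29.9
[634.7   1.3  84.5] [ 0.236 -0.852  0.468] c [ 0.966  0.257 -0.019] [-0.47  1.09  0.97  0.75  1.88 -0.8 ] G [641.6 -23.4  98.1]
```

```bash
python3 -m pendant '[[[0,0,0.4],[0,0,0],-1],[[0,0,0.9],[0,0,0],-1],[[0,0,1],[0,0,0],-1],[[0,0,1],[0,0,0],-1],[[0,0,0.6],[0,0,0],-1],[[-0.35,-0.56,0],[-0.903,-0.24,0.02],-1],[[-0.35,-0.56,0],[-0.903,-0.24,0.02],-1],[[-0.35,-0.56,0],[-0.903,-0.24,0.02],-1],[[-0.35,-0.56,0],[-0.903,-0.24,0.02],-1],[[-0.35,-0.56,0],[-0.903,-0.24,0.02],-1]]'
python3 -m pendant '[[[-0.35,-0.56,0],[-0.903,-0.24,0.02],-1],[[-0.35,-0.56,0],[-0.903,-0.24,0.02],-1],[[-0.35,-0.56,0],[-0.903,-0.24,0.02],-1],[[-0.35,-0.56,0],[-0.903,-0.24,0.02],-1],[[-0.35,-0.56,0],[-0.903,-0.24,0.02],-1],[[-0.35,-0.56,0],[-0.903,-0.24,0.02],-1],[[-0.35,-0.56,0],[-0.903,-0.24,0.02],-1],[[-0.35,-0.56,0],[-0.903,-0.24,0.02],-1],[[-0.35,-0.56,0],[-0.903,-0.24,0.02],-1],[[0,0,0],[0,0,0],-1]]'
sed -i 's/np.pi\/4/np.radians(62.1)/;s/60\*a/59*a/;s/99\*a/98*a/' st.py; python3 st.py
```

```text
time: 67.18
tool_pos: [581.5, -84.0, 201.8]
tcp_rot: [-3.118, -0.517, 1.82]
contact_force: [0.8, 1.3, -1.3]
grip_width: 27.2
finger_force: 29.9
time: 68.02
tool_pos: [483.2, -232.4, 199.2]
tcp_rot: [-3.11, 0.486, 1.848]
contact_force: [-1.6, 0.6, -3.5]
grip_width: 27.0
finger_force: 29.9
[ 483.2 -232.4  199.2] [-0.097  0.458  0.884] c [ 0.965  0.259 -0.028] [-0.35  0.28  1.78 -0.54  0.88 -0.31] G [ 480.4 -219.1  224.8]
a [-0.259  0.966  0.001] slope deg 0.0 yaw 105.0 mid [ 495.7 -276.1  224.8] foot [ 505.8 -313.8  224.7]
```

```bash
python3 -m pendant '[[[0.04,-0.14,-0.6],[0,0,0],-1],[[0,0,-0.9],[0,0,0],-1],[[0,0,-1],[0,0,0],-1],[[0,0,-1],[0,0,0],-1],[[0,0,-0.9],[0,0,0],-1],[[0,0,-0.6],[0,0,0],-1],[[0,0,-0.4],[0,0,0],-1],[[0,0,0],[0,0,0],-1],[[0,0,0],[0,0,0],-1],[[0,0,0],[0,0,0],-1]]'
python3 st.py
```

```text
time: 68.85
tool_pos: [489.7, -238.5, 40.1]
tcp_rot: [-3.118, 0.486, 1.842]
contact_force: [-0.3, -0.6, -0.9]
grip_width: 27.3
finger_force: 29.9
[ 489.7 -238.5   40.1] [-0.102  0.457  0.884] c [ 0.966  0.257 -0.021] [-0.36  0.54  1.94 -0.85  0.55  0.09] G [ 486.7 -225.3   65.8]
a [-0.257  0.966  0.   ] slope deg 0.0 yaw 104.9 mid [ 501.9 -282.3   65.7] foot [ 511.9 -320.    65.7]
```

```bash
python3 -m pendant '[[[-0.16,0.06,0],[0,0,0],-1],[[0,0,-0.3],[0,0,0],-1],[[0,0,-0.3],[0,0,0],-1],[[0,0,0],[0,0,0],-1],[[0,0,-0.08],[0,0,0],-1],[[0,0,0],[0,0,0],-1],[[0,0,0],[0,0,0],-1],[[0,0,0],[0,0,0],-1],[[0,0,0],[0,0,0],-1],[[0,0,0],[0,0,0],-1]]'
python3 st.py
```

```text
time: 69.68
tool_pos: [484.1, -236.3, 19.1]
tcp_rot: [-3.117, 0.486, 1.844]
contact_force: [-0.2, -0.3, -1.8]
grip_width: 27.4
finger_force: 29.9
[ 484.1 -236.3   19.1] [-0.102  0.457  0.884] c [ 0.966  0.258 -0.022] [-0.36  0.57  1.96 -0.93  0.51  0.18] G [ 481.2 -223.    44.8]
a [-0.258  0.966  0.001] slope deg 0.0 yaw 105.0 mid [ 496.4 -280.    44.7] foot [ 506.5 -317.7   44.7]
```

```bash
python3 -m pendant '[[[0,0,-0.08],[0,0,0],-1],[[0,0,0],[0,0,0],-1],[[0,0,0],[0,0,0],-1],[[0,0,-0.06],[0,0,0],-1],[[0,0,0],[0,0,0],-1],[[0,0,0],[0,0,0],-1],[[0,0,0],[0,0,0],-1],[[0,0,0],[0,0,0],-1],[[0,0,0],[0,0,0],-1],[[0,0,0],[0,0,0],-1]]'
python3 st.py
```

```text
time: 70.52
tool_pos: [485.0, -236.4, 15.3]
tcp_rot: [-3.119, 0.487, 1.844]
contact_force: [1.6, 1.3, 5.4]
grip_width: 27.3
finger_force: 30.0
[ 485.  -236.4   15.3] [-0.104  0.457  0.883] c [ 0.966  0.259 -0.02 ] [-0.36  0.58  1.96 -0.95  0.5   0.2 ] G [ 482.  -223.1   40.9]
a [-0.259  0.966 -0.   ] slope deg -0.0 yaw 105.0 mid [ 497.3 -280.1   40.9] foot [ 507.4 -317.8   40.9]
```

Seated exactly at 41 mm. Release, retract, clear the view and check.

```bash
python3 -m pendant '[[[0,0,0],[0,0,0],-0.25],[[0,0,0],[0,0,0],-0.2],[[0,0,0],[0,0,0],-0.15],[[0,0,0],[0,0,0],-0.1],[[0,0,0],[0,0,0],0],[[-0.03,0.14,0.27],[0,0,0],0],[[-0.08,0.32,0.62],[0,0,0],0],[[-0.1,0.4,0.8],[0,0,0],0],[[-0.1,0.4,0.8],[0,0,0],0],[[-0.1,0.4,0.8],[0,0,0],0]]'
python3 -m pendant '[[[-0.2,0.5,0.6],[0.9,0.24,0],0],[[-0.2,0.7,0.6],[0.9,0.24,0],0],[[-0.2,0.8,0.3],[0.9,0.24,0],0],[[-0.2,0.8,0],[0.9,0.24,0],0],[[-0.2,0.8,0],[0,0,0],0],[[-0.2,0.8,0],[0,0,0],0],[[0,0.8,0],[0,0,0],0],[[0,0.8,0],[0,0,0],0],[[0,0,0],[0,0,0],0],[[0,0,0],[0,0,0],0]]'
python3 - <<'E'
from h import *
g=np.array([-.245,.969,0]);c=np.array([.969,.245,0]);ctr=np.array([545.5,-268.5,0])
for n,f in(('scene','s12'),('side','d12')):
  im=snap(n,f); print(n)
  for k in(-1,0,1):
   for x in(-60,-34,0,34,60):
    P=[ctr+c*(50*k+y)+g*x+[0,0,48] for y in range(-20,21,5)]
    print(k,x,[(int(im[v,u].mean()),int(im[v,u,2])-int(im[v,u,0])) for u,v in px(f,P).round().astype(int)])
a=cv2.imread('pics/s10.png',0); b=cv2.imread('pics/s12.png',0)
for nm,(x0,y0,x1,y1) in dict(board=(198,200,238,240),drill=(415,200,470,260)).items():
  ref=cv2.imread('pics/s0.png' if 0 else ('pics/scene0.png' if nm=='board' else 'pics/s8.png'),0)
  r=cv2.matchTemplate(b[y0-15:y1+15,x0-15:x1+15],ref[y0:y1,x0:x1],cv2.TM_CCOEFF_NORMED); print(nm,cv2.minMaxLoc(r)[1::2])
cv2.imwrite('pics/c13.png',np.hstack([cv2.resize(cv2.imread('pics/s12.png')[110:310,190:490],(450,300)),cv2.resize(cv2.imread('pics/d12.png')[90:390,220:440],(330,300))]))
E
```

```text
time: 71.35
tool_pos: [470.9, -185.7, 113.9]
tcp_rot: [-3.115, 0.485, 1.844]
contact_force: [0.3, -0.5, 0.2]
grip_width: 46.1
finger_force: 0.0
time: 72.18
tool_pos: [435.9, -9.8, 154.3]
tcp_rot: [-3.118, 0.064, 1.843]
contact_force: [0.3, -0.4, 0.4]
grip_width: 45.8
finger_force: 0.0
scene
-1 -60 [(159, 19), (160, 17), (160, 19), (161, 17), (160, 19), (159, 17), (160, 18), (158, 17), (158, 17)]
-1 -34 [(160, 17), (163, 18), (154, 15), (125, 8), (119, 5), (106, 7), (99, 6), (127, 13), (155, 21)]
-1 0 [(161, 16), (142, 19), (92, 31), (107, 11), (123, 5), (101, 4), (79, 3), (66, 14), (67, 36)]
-1 34 [(88, 51), (98, 53), (113, 37), (118, 11), (122, 5), (115, 5), (94, 4), (74, 4), (69, 26)]
-1 60 [(156, 16), (151, 16), (111, 9), (70, 4), (59, 1), (96, 6), (89, 5), (41, 0), (43, 9)]
0 -60 [(161, 18), (152, 15), (110, 6), (60, 2), (54, 3), (90, 4), (59, 2), (38, 1), (86, 6)]
0 -34 [(158, 18), (162, 17), (147, 15), (124, 7), (120, 5), (109, 6), (88, 5), (60, 2), (90, 30)]
0 0 [(62, 33), (60, 33), (62, 27), (100, 10), (121, 6), (108, 6), (89, 4), (69, 8), (67, 29)]
0 34 [(83, 46), (97, 55), 
[... 1463 characters left out ...]
, (84, 1), (68, -1), (106, 8), (120, 10), (110, 20)]
0 60 [(119, 11), (119, 12), (119, 9), (114, 12), (119, 9), (120, 12), (119, 13), (118, 11), (116, 11)]
1 -60 [(99, 9), (61, 8), (60, 4), (58, 6), (101, 9), (121, 13), (112, 11), (120, 12), (119, 12)]
1 -34 [(44, 28), (44, 32), (64, 2), (89, 2), (88, 0), (60, 6), (61, 41), (48, 35), (45, 29)]
1 0 [(79, 56), (49, 36), (67, 1), (86, -1), (87, -1), (67, 0), (75, 55), (68, 49), (55, 41)]
1 34 [(64, 12), (54, 4), (65, 1), (80, 2), (88, 4), (68, 1), (112, 10), (117, 12), (115, 15)]
1 60 [(109, 10), (46, -2), (66, 0), (32, 0), (39, -1), (76, -1), (70, 4), (118, 9), (117, 9)]
board (0.9993122816085815, (15, 15))
drill (0.9994116425514221, (15, 15))
```

```bash
python3 -c "
from plant import bot
print(bot.close_job())"
```

```text
the job is handed in; nothing more can be done
None
```

I handed the job in at about 72 s. The last pictures showed the drill upright in the closed chuck, all three holders lying one to a groove across both rails, and the board unmoved. The jaw grip force could not be read, and no verdict came back.

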